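Clear a tiled lab work board and rake its open joint

ROBOT

A 6-joint arm with a two-finger parallel gripper is mounted at the origin on the work surface. World frame = base frame: x ahead of the robot, y to its left, z up, the work surface at z = 0. Lengths are in mm, angles in rad, forces in N, time in s.
With the tool pointing down it reaches from about 300 to 775 mm from the base axis. Payload 14.6 kg.
Tool frame: the origin (TCP) lies midway between the tips of the shut fingers; the grasp point (between the pads) lies 19 mm behind it (manip.grasp_offset is the distance from the TCP to the grasp point, in mm); z points along the fingers, y is the line along which they close (so a half turn about z gives the same grasp; the last joint's range is limited). The gripper opens to 94 mm and grips with 3 to 60 N. Pads are 16 mm wide; open, the fingers measure 119 mm over their backs; the gripper's body (75 mm by 177 mm) begins 78 mm behind the grasp point.
Start: joints at [-1.301, 0.3, 1.521, -0, 1.321, -0.067], TCP at [181.75, -519.092, 205.446] pointing down, gripper open.
Joint ranges: [-3.03, 3.03], [-0.79, 2.21], [0.23, 2.52], [-1.04, 4.18], [0, 3.07], [-2.55, 2.55]. Speed limits (rad/s): [2.22, 2.22, 2.57, 3.14, 3.14, 3.14].

INTERFACE

Orientations are given as [roll, pitch, yaw] about the fixed x, y, z axes, in that order (R = Rz(yaw) Ry(pitch) Rx(roll)).
In Python, from cell import manip, viewer gives the robot as it stands. The module is installed in compiled form; this text tells all that it offers.
- The arm moves only by the tool move_arm, never from a script. Its argument "moves" is a list of rows, each a list of 4 numbers: the shift along the tool's x, y, z in m, then the turn about the tool's z in rad. A call has 1 to 12 rows; each row is the pose to reach, as a shift and turn from the pose commanded when the call began, along the tool's axes at that moment; what a row does not reach only later rows make up. A row lasts 1/10 s, in which the tool goes at most 50 mm and 8.59 degrees, less where a joint would pass 70% of its speed; a pose out of reach is approached as far as the arm can. A call with a gripper value outside its range is refused whole. "jaw" is the finger opening in m, from 0 to 0.094, set as the call begins (left out, the last holds). The fingers move at their own pace and stop on an object; "squeeze" is the grip in N (left out, the last holds). Time passes only in rows, so rows that repeat a pose let the fingers close. It gives the time, the measured TCP pose, the force, the opening and the grip force at its end, in the units of the state.
- manip.read_state(): the state, without advancing time (a new reading comes with each control period).
- viewer.camera(name): name is "side" or "top"; returns a dict with "frame" (384x512x3 uint8, blue, green, red), "z_map" (384x512 float32, mm along the optical axis (not along the pixel's ray), 0 where there is no reading), "fx", "fy", "cx", "cy" (pixels), "origin" and "orientation" of the camera in the world. Camera axes: x right, y down, z forward; pixel columns grow to the right and rows downward; lengths in mm; the calibration is good to about 2 mm. A picture is of the moment at which its call begins.
- manip.sign_off(): hands the job in; it is judged then, once.
The state is a dict: "clock": time; "joints": joint angles; "qd": joint speeds; "effort": joint torques, N m; "eef_pos": TCP position; "eef_rot": TCP orientation; "wrist_force": force on the tool from outside, world axes, zero at the start; "moment": the same for the moment, N m; "finger_gap": finger opening in mm; "finger_force": force on a finger pad.
Only numpy, scipy, OpenCV 4.12 (cv2) and the standard library are available. Lean on these libraries where they do the work, as an engineer would, in place of code of your own. Each camera call takes 0.05 s, during which the arm holds its last target. There are 200 camera calls.

TASK

Get the tiled work board ready for re-grouting: lift the steel lid off the waste bin at the end of the board by its knob and set it down flat on the bench, push all the grout chips off the tiles into the bin with the scraper (not with the fingers or the stylus), and stand the scraper back in its dish. Then take the stylus from its block and draw its tip slowly, at 2 to 3 cm a second, inside the open L-shaped joint, from the end at the curb away from the bin, round the corner and on to the other end at the side curb. Finally stand the stylus back in its block and put the lid back flat on the bin, leaving the jar, slide box, bottle and beaker where they are.

Things in the scene. Friction and masses are not known exactly. Their poses are not given: they have to be found in the camera images.
- board: Fixed tiled board, waste bin on its -y end (see bin_mouth), L-shaped black joint (see joint_ points). Origin on the bench, z up; mm: tile top at z 60, x -90..90, y -90..155, flat but for the joint. Wooden curb 8 wide, 8 above the tiles, along both sides x = -90 and 90 (from y = -72) and the end y = 155; none at y = -90, where the tiles end at the open bin. -x is the side nearer the robot.
- joint_start (a point): On the joint's centre line at tile-top height, board frame (0, 145, 60) mm, 10 mm from the end curb away from the bin. The joint is 10 mm wide and 10 mm deep all along (floor at z 50); its first leg runs from the end curb (0, 155) straight along x = 0 to the corner.
- joint_corner (a point): Corner of the joint's centre line at tile-top height, board frame (0, -40, 60) mm. From here the second leg runs along y = -40 to the side curb at (-90, -40).
- joint_end (a point): On the joint's centre line at tile-top height, board frame (-80, -40, 60) mm, 10 mm from the side curb nearer the robot.
- bin_mouth (a point): Centre of the closed lid's place, at rim height: board frame (0, -125.5, 60) mm. The steel bin inside: x -85..85, y -160..-90, inner floor at z 5, rim at z 60 level with the tiles, outer walls 6 mm.
- lid: Loose steel lid, 0.3 kg: plate 190 (x) x 85 (y) mm at z 8..14, under it a rib 156 x 56 mm (z 0..8; 7 mm play in the bin all round), on top at the centre a black bar knob 46 (x) x 26 (y) mm, z 14..54. Origin: centre of the rib's underside, z up. Closed: origin at board frame (0, -125.5, 52) mm, x along the board's x, either way round.
- dish: Fixed shallow white dish for the scraper, 160 (x) x 90 (y) mm outside, walls 4 mm, 12 mm high, inner floor 5 mm above the bench. Origin: centre of its underside, z up.
- scraper: Loose scraper block, 0.25 kg: black rubber foot 110 (x) x 36 (y) mm, z 0..24, wooden grip 70 (x) x 24 (y) mm above it, z 24..80. Origin: centre of the foot's underside, z up. At the start it stands upright in the dish, its x roughly along the dish's x. It pushes with its long sides (along its y).
- block: Fixed wooden stylus block 80 x 80 x 85 mm with a square well 30 x 30 mm in its top centre, 40 mm deep, and a 15 mm square hole going on down from the well's floor to the bench. Origin: centre of its underside; x and y along its sides.
- stylus: Loose aluminium stylus, 0.12 kg, upright, tip down: square handle 22 x 22 mm, z 40..150, above a thin steel tip 5 mm in diameter, z 0..40. Origin: the tip's end; z from tip to handle; x, y along the handle's flats. In the block the handle's shoulder rests on the well's floor: origin 5 mm above the bench, handle 70 mm out of the block.
- stylus_tip (a point): end of the stylus's tip
- chip0: Loose grey grout chip, 34 (x) x 22 (y) x 12 mm, 15 g, on the tiles at the start; 3 to 5 of the five are there. Origin: centre of its underside.
- chip1: Loose grey grout chip, 34 (x) x 22 (y) x 12 mm, 15 g, on the tiles at the start; 3 to 5 of the five are there. Origin: centre of its underside.
- chip2: Loose grey grout chip, 34 (x) x 22 (y) x 12 mm, 15 g, on the tiles at the start; 3 to 5 of the five are there. Origin: centre of its underside.
- chip3: Loose grey grout chip, 34 (x) x 22 (y) x 12 mm, 15 g, on the tiles at the start; 3 to 5 of the five are there. Origin: centre of its underside.
- chip4: Loose grey grout chip, 34 (x) x 22 (y) x 12 mm, 15 g, on the tiles at the start; 3 to 5 of the five are there. Origin: centre of its underside.
- jar: Bystander, loose: white screw-cap jar, 56 mm diameter, 95 mm high; origin at the centre of its underside. To be left alone.
- slidebox: Bystander, loose: small dark wooden slide box 85 x 65 x 32 mm; origin at the centre of its underside. To be left alone.
- reagent: Bystander, loose: amber glass reagent bottle, 64 mm diameter, 150 mm high; origin at the centre of its underside. To be left alone.
- beaker: Bystander, loose: glass beaker, 70 mm diameter, 90 mm high; origin at the centre of its underside. To be left alone.
Things that resemble listed ones, but are neither listed nor needed, are in the scene too. What is meant by the dish is not pink or turquoise, and is the larger of those in its own colour.

How it is judged (in metres and radians):
On the way, in this order (a step that is already met when the one before it is completed fails the run):
1. the lid is off the bin and lies flat on the bench, released (height (world z) of lid below 0.012 m and angle between lid's own z axis and vertical below 0.1 rad and contact force between the fingers and lid below 0.3 N and linear speed of lid below 0.02 m/s), for 0.2 s.
2. all chips are in the bin (y of chip0 in the frame of board between -0.16 and -0.09 m and x of chip0 in the frame of board between -0.086 and 0.086 m and z of each of chip0, chip1, chip2, chip3, chip4 in the frame of board below 0.048 m and y of chip1 in the frame of board between -0.16 and -0.09 m and x of chip1 in the frame of board between -0.086 and 0.086 m and y of chip2 in the frame of board between -0.16 and -0.09 m and x of chip2 in the frame of board between -0.086 and 0.086 m and y of chip3 in the frame of board between -0.16 and -0.09 m and x of chip3 in the frame of board between -0.086 and 0.086 m and y of chip4 in the frame of board between -0.16 and -0.09 m and x of chip4 in the frame of board between -0.086 and 0.086 m), for 0.2 s.
3. the scraper stands in its dish again, released (horizontal distance between scraper and dish below 0.035 m and height (world z) of scraper below 0.012 m and angle between scraper's own z axis and vertical below 0.12 rad and linear speed of scraper below 0.02 m/s and contact force between the fingers and scraper below 0.3 N), for 0.2 s.
4. the stylus tip is in the joint at the end away from the bin (tip at least 3 mm below the tiles' top, for 0.3 s) (x of stylus_tip in the frame of board between -0.0065 and 0.0065 m and y of stylus_tip in the frame of board between 0.105 and 0.156 m and z of stylus_tip in the frame of board between 0.045 and 0.057 m), for 0.3 s.
5. the tip passes slowly along the first leg (tip at least 3 mm below the tiles' top, for 0.5 s) (x of stylus_tip in the frame of board between -0.0065 and 0.0065 m and y of stylus_tip in the frame of board between 0.05 and 0.085 m and z of stylus_tip in the frame of board between 0.045 and 0.057 m), for 0.5 s.
6. the tip passes slowly along the rest of the first leg (tip at least 3 mm below the tiles' top, for 0.5 s) (x of stylus_tip in the frame of board between -0.0065 and 0.0065 m and y of stylus_tip in the frame of board between -0.01 and 0.025 m and z of stylus_tip in the frame of board between 0.045 and 0.057 m), for 0.5 s.
7. the tip goes round the corner in the joint (tip at least 3 mm below the tiles' top, for 0.2 s) (x of stylus_tip in the frame of board between -0.015 and 0.0065 m and y of stylus_tip in the frame of board between -0.0465 and -0.022 m and z of stylus_tip in the frame of board between 0.045 and 0.057 m), for 0.2 s.
8. the tip passes slowly along the second leg (tip at least 3 mm below the tiles' top, for 0.45 s) (x of stylus_tip in the frame of board between -0.055 and -0.025 m and y of stylus_tip in the frame of board between -0.0465 and -0.0335 m and z of stylus_tip in the frame of board between 0.045 and 0.057 m), for 0.45 s.
9. the tip reaches the other end of the joint (tip at least 3 mm below the tiles' top, for 0.2 s) (x of stylus_tip in the frame of board between -0.091 and -0.065 m and y of stylus_tip in the frame of board between -0.0465 and -0.0335 m and z of stylus_tip in the frame of board between 0.045 and 0.057 m), for 0.2 s.
At the end, for the whole second after the job is handed in: All chips lie in the bin; the scraper stands upright in its dish within 35 mm of its centre; the stylus stands fully down in its block, upright; the lid lies flat on the bin's rim with its rib inside, centred within 12 mm and square to it (all of step 2 and horizontal distance between scraper and dish below 0.035 m and height (world z) of scraper below 0.012 m and angle between scraper's own z axis and vertical below 0.12 rad and linear speed of each of scraper, lid below 0.02 m/s and horizontal distance between stylus and block below 0.012 m and z of stylus in the frame of block below 0.012 m and angle between stylus's own z axis and vertical below 0.1 rad and horizontal distance between lid and bin_mouth below 0.012 m and z of lid in the frame of board between 0.048 and 0.056 m and angle between lid's own z axis and vertical below 0.06 rad and angle between the x axis of lid and the x axis of board, either way round below 0.15 rad); the robot touches nothing.
It fails at once if the fingers, the arm or the stylus push a chip that lies on the tiles ((contact force between any of the fingers, the arm, stylus and chip0 above 1 N and x of chip0 in the frame of board between -0.1 and 0.1 m and y of chip0 in the frame of board between -0.09 and 0.165 m and z of chip0 in the frame of board between 0.05 and 0.075 m) or (contact force between any of the fingers, the arm, stylus and chip1 above 1 N and x of chip1 in the frame of board between -0.1 and 0.1 m and y of chip1 in the frame of board between -0.09 and 0.165 m and z of chip1 in the frame of board between 0.05 and 0.075 m) or (contact force between any of the fingers, the arm, stylus and chip2 above 1 N and x of chip2 in the frame of board between -0.1 and 0.1 m and y of chip2 in the frame of board between -0.09 and 0.165 m and z of chip2 in the frame of board between 0.05 and 0.075 m) or (contact force between any of the fingers, the arm, stylus and chip3 above 1 N and x of chip3 in the frame of board between -0.1 and 0.1 m and y of chip3 in the frame of board between -0.09 and 0.165 m and z of chip3 in the frame of board between 0.05 and 0.075 m) or (contact force between any of the fingers, the arm, stylus and chip4 above 1 N and x of chip4 in the frame of board between -0.1 and 0.1 m and y of chip4 in the frame of board between -0.09 and 0.165 m and z of chip4 in the frame of board between 0.05 and 0.075 m)).
It fails at once if the jar, slide box, bottle or beaker is pushed more than 25 mm away or knocked over (distance of any of jar, slidebox, reagent, beaker from where it was at the start of the episode above 0.025 m or angle between any of jar, slidebox, reagent, beaker's own z axis and vertical above 0.5 rad).
Of chip0, chip1, chip2, chip3, chip4 only 3 to 5 are there at a start; the rules pass over those that are not, and their reading is None.
At some moment in a run one of chip0, chip1, chip2, chip3, chip4, lid may be knocked a few centimetres aside while the robot is not near it.
Once in a run the grip may slacken for a moment while it holds something.
It also fails if it takes over 210 s, if anything falls off the work surface, if the arm or the gripper's body presses on something with over 40 N, if the wrist force passes 120 N, or if a joint passes its speed limit or range.

## Working session

There is one attempt and no reset: what is moved stays moved. The work goes in short steps, Python scripts to look and compute and a tool call to move; the robot and the scene stay as the last step left them, time stands still between calls to the robot, and variables do not carry over. Pictures are saved under pics/ and viewed, at most 14 in all, crops included, and the job is handed in when it is done.

Besides the shell and the picture viewer there is one more tool, called as name([rows], argument=value, ...), one row to a line, values as JSON. move_arm: Moves the arm, as the interface text tells. Its arguments: {"type":"object","properties":{"moves":{"type":"array"},"jaw":{"type":"number"},"squeeze":{"type":"number"}},"required":["moves"]}

```bash
mkdir -p pics; cat > h.py <<'E'
import numpy as np, cv2
from scipy.spatial.transform import Rotation as R
from cell import manip, viewer
def cam(n):
    c=viewer.camera(n); o=np.array(c["orientation"],float)
    c["R"]=R.from_euler('xyz',o).as_matrix() if o.size==3 else (o if o.shape==(3,3) else R.from_quat(o).as_matrix())
    return c
def cloud(c):
    z=c["z_map"]; v,u=np.mgrid[:z.shape[0],:z.shape[1]]
    p=np.stack([(u-c["cx"])/c["fx"]*z,(v-c["cy"])/c["fy"]*z,z],-1)
    w=p@c["R"].T+np.array(c["origin"]); w[z==0]=np.nan
    return w
E
python3 - <<'E'
from h import *
for n in ("top","side"):
    c=cam(n); cv2.imwrite(f"pics/{n}0.png",c["frame"]); np.save(f"{n}0.npy",cloud(c))
    print(n,c["fx"],c["cx"],c["cy"],c["origin"],c["orientation"])
print(manip.read_state())
E
```

```text
top 348.83164629977205 253.34801050686684 200.97773163611615 [ 299.70012828   -3.25924121 1233.82824832] [-2.96577582e+00  1.74882340e-03 -1.56586338e+00]
side 387.9760576472336 251.26166014262608 190.52092128224464 [ 59.02130862 877.32778339 665.74263054] [-2.11870708  0.01908713 -2.68633833]
{'clock': 0.1, 'joints': array([-1.30060172e+00,  3.00425740e-01,  1.52150622e+00,  1.85357786e-05,
        1.32066954e+00, -6.66010082e-02]), 'qd': array([-0.00010853, -0.00116767, -0.00109147,  0.00042775, -0.00028375,
       -0.00013852]), 'effort': array([ 4.76703008e-04, -5.32640076e+01, -3.53286874e+01,  7.09053339e-02,
        2.34634493e-02, -6.70836562e-05]), 'eef_pos': array([ 181.69725015, -518.88487701,  204.94287171]), 'eef_rot': array([-3.14058724e+00, -8.50549278e-05,  3.36790976e-01]), 'wrist_force': array([-0.17345639,  0.03493568, -0.06681613]), 'moment': array([0.01613209, 0.01249137, 0.01692792]), 'finger_force': 0.0, 'finger_gap': 93.78324958480373}
```

View pics/top0.png

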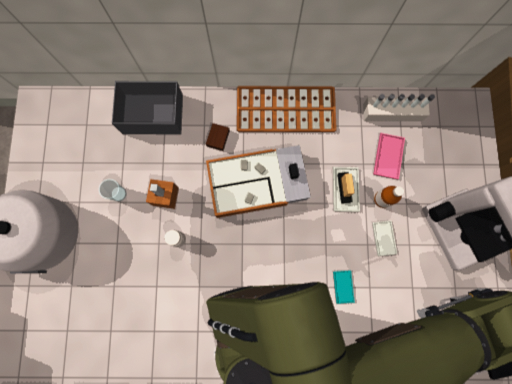

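View pics/side0.png

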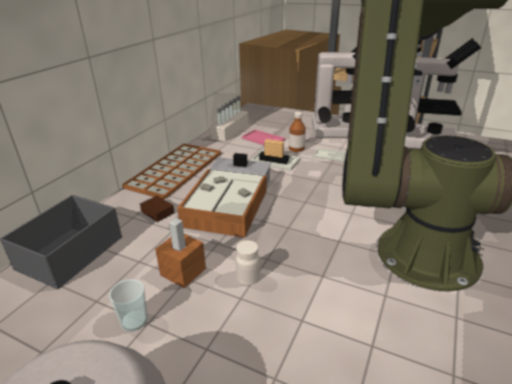

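Top view: board spans about (207–285, 150–215), with the lid knob at (294,171). The scraper is in the white dish at (346,188) and the stylus block is at (162,193). I see three chips at (245,165), (260,168) and (250,198). Bystanders: jar (175,238), slide box (218,137), bottle (390,195), beaker (119,193). Next, measuring with the depth clouds and an enlarged crop.

```bash
python3 - <<'E'
from h import *
f=cv2.imread("pics/top0.png"); cv2.imwrite("pics/crop0.png",cv2.resize(f[130:225,145:365],None,fx=3.6,fy=3.6,interpolation=cv2.INTER_CUBIC))
T=np.load("top0.npy");S=np.load("side0.npy")
def rect(P,box,zr,name):
    m=(P[...,0]>box[0])&(P[...,0]<box[1])&(P[...,1]>box[2])&(P[...,1]<box[3])&(P[...,2]>zr[0])&(P[...,2]<zr[1])
    q=P[m]
    if len(q)<4: print(name,"few",len(q));return
    r=cv2.minAreaRect(q[:,:2].astype(np.float32)); print(name,len(q),"c",np.round(r[0],1),"s",np.round(r[1],1),"a",round(r[2],1),"mean",q.mean(0).round(1),"zmed",np.median(q[:,2]).round(1))
for n,(u,v) in dict(board=(215,180),knob=(294,171),scr=(348,184),sty=(156,189),block=(170,196),chipA=(245,165),chipB=(260,168),chipC=(250,198),jar=(175,238),slide=(218,137),bottle=(390,195),beak=(119,193),dish=(346,208),lid=(290,185)).items(): print(n,T[v,u].round(0))
np.set_printoptions(suppress=True)
for P,n in((T,"top"),(S,"side")):
    k=T[171,294];rect(P,(k[0]-60,k[0]+60,k[1]-40,k[1]+40),(88,120),n+" knob")
    rect(P,(k[0]-130,k[0]+130,k[1]-80,k[1]+75),(61.5,76),n+" lid+chips+curb")
    k=T[184,348];rect(P,(k[0]-60,k[0]+60,k[1]-60,k[1]+60),(72,100),n+" grip")
    rect(P,(k[0]-80,k[0]+80,k[1]-70,k[1]+70),(20,40),n+" foot")
    rect(P,(k[0]-110,k[0]+110,k[1]-80,k[1]+80),(8,14),n+" dish")
    k=T[189,156];rect(P,(k[0]-40,k[0]+40,k[1]-40,k[1]+40),(140,170),n+" stylus")
    rect(P,(k[0]-80,k[0]+80,k[1]-80,k[1]+80),(78,92),n+" block")
    b=T[180,235];rect(P,(b[0]-150,b[0]+150,b[1]-170,b[1]+130),(56,78),n+" boardall")
E
```

```text
board [581. 133.  59.]
knob [ 601. -135.  109.]
scr [ 564. -320.   82.]
sty [528. 307. 156.]
block [520. 280.  84.]
chipA [632.  29.  73.]
chipB [621. -22.  74.]
chipC [517.  11.  70.]
jar [378. 254.  96.]
slide [748. 129.  30.]
bottle [ 520. -447.  115.]
beak [530. 453.  80.]
dish [ 494. -330.    6.]
lid [ 563. -125.   68.]
top knob 117 c [ 608.9 -135.8] s [46.  26.6] a 11.7 mean [ 607.1 -135.   104.7] zmed 105.6
top lid+chips+curb 1399 c [ 602.4 -114. ] s [198.7 136. ] a 7.9 mean [ 601.4 -126.2   66.2] zmed 66.2
top grip 161 c [ 567.7 -324.1] s [70.4 24.7] a 6.3 mean [ 567.  -323.6   83.5] zmed 83.7
top foot 166 c [ 569.2 -324. ] s [111.1  38. ] a 5.5 mean [ 561.1 -318.6   28.2] zmed 28.1
top dish 185 c [ 564.9 -323.9] s [138.1 158.1] a 89.7 mean [ 559.1 -328.5   11.2] zmed 11.4
top stylus 61 c [535.5 315.1] s [23.6 22.4] a 79.0 mean [534.9 314.1 153.9] zmed 155.5
top block 456 c [535.8 315.6] s [82.  80.7] a 81.9 mean [533.2 311.8  86. ] zmed 86.1
top boardall 3957 c [580.9  12.3] s [197.7 276.7] a 10.6 mean [581.3  22.3  62.7] zmed 61.7
side knob 109 c [ 607.  -134.2] s [45.5 29.9] a 9.6 mean [ 604.5 -128.5   99.4] zmed 101.3
side lid+chips+curb 655 c [ 601.5 -110.5] s [195.4 137.2] a 10.2 mean [ 600.4 -126.3   64.8] zmed 64.4
side grip 96 c [ 565.7 -319.7] s [30.  68.5] a 89.5 mean [ 564.9 -318.3   79.5] zmed 80.7
side foot 169 c [ 567.2 -319.9] s [110.6  41.5] a 3.9 mean [ 562.1 -314.4   28. ] zmed 26.7
side dish 128 c [ 564.3 -330.5] s [162.6  97.2] a 0.3 mean [ 560.8 -314.3   10.3] zmed 10.1
side stylus 114 c [534.7 318.5] s [23.8 23. ] a 83.4 mean [532.1 320.9 150. ] zmed 151.7
side block 677 c [534.1 316.6] s [82.6 83.2] a 80.3 mean [528.  324.9  83.6] zmed 83.6
side boardall 3013 c [579.4  14.9] s [197.8 279.2] a 10.5 mean [576.9  35.6  60.9] zmed 59.3
```

View pics/crop0.png

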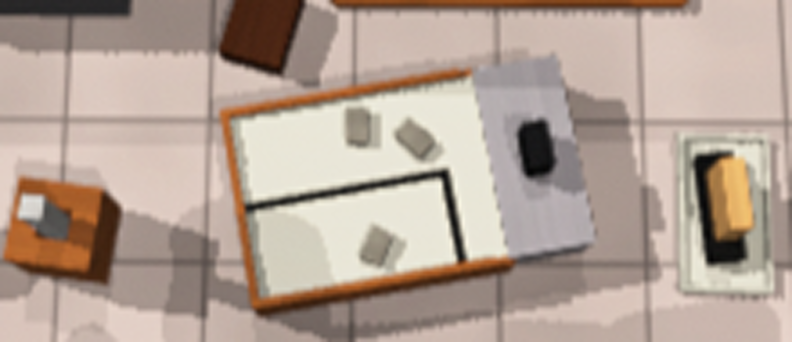

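Crop: the joint runs from (248,208) to the corner (445,172) and on to (462,262). Chips are at (360,127), (415,140) and (380,246), all on the tiles, and the knob is at (537,147). Next, a precise board-frame fit.

```bash
cat >> h.py <<'E'
def rays(c,uv,z):
    uv=np.atleast_2d(uv).astype(float)
    d=np.c_[(uv[:,0]-c["cx"])/c["fx"],(uv[:,1]-c["cy"])/c["fy"],np.ones(len(uv))]@c["R"].T
    o=np.array(c["origin"]); return o+d*((z-o[2])/d[:,2])[:,None]
def proj(c,p):
    q=(np.atleast_2d(p)-np.array(c["origin"]))@c["R"]
    return np.c_[q[:,0]/q[:,2]*c["fx"]+c["cx"],q[:,1]/q[:,2]*c["fy"]+c["cy"]]
def to(B,p): # world->board, B=(x,y,yaw)
    c,s=np.cos(B[2]),np.sin(B[2]); d=np.asarray(p)[...,:2]-np.array(B[:2]); return d@np.array([[c,-s],[s,c]])
def fr(B,p):
    c,s=np.cos(B[2]),np.sin(B[2]); return np.asarray(p)@np.array([[c,s],[-s,c]])+np.array(B[:2])
def go(x,y,z,yaw):  # print shift in tool axes from the current measured pose
    s=manip.read_state(); M=R.from_euler('xyz',s["eef_rot"]).as_matrix()
    d=M.T@(np.array([x,y,z])-s["eef_pos"]); dy=(yaw-s["eef_rot"][2]+np.pi)%(2*np.pi)-np.pi
    print("shift mm",d.round(1),"turn",round(-dy,4),"clock",round(s["clock"],1))
E
python3 - <<'E'
from h import *
from scipy.optimize import least_squares
for n in ("top","side"):
    c=cam(n); P=cloud(c); f=c["frame"]; hsv=cv2.cvtColor(f,cv2.COLOR_BGR2HSV).astype(int)
    bench=(np.abs(P[...,2])<15)&(P[...,0]>300)&(P[...,0]<450)&(np.abs(P[...,1])<150); print(n,"bench z",np.nanmedian(P[bench][:,2]))
    B=(582,-12,np.radians(10.5))
    b=to(B,P); inn=(np.abs(b[...,0])<84)&(b[...,1]>-70)&(b[...,1]<148)
    print("tile z",np.nanmedian(P[inn][:,2]))
    # joint dark pixels
    v,u=np.nonzero(f.max(2)<60); W=rays(c,np.c_[u,v],60 if 0 else 57)
    def res(B):
        q=to(B,W); return q
    for it in range(6):
        q=to(B,W)
        m1=(np.abs(q[:,0])<9)&(q[:,1]>-25)&(q[:,1]<145); m2=(np.abs(q[:,1]+40)<9)&(q[:,0]<-15)&(q[:,0]>-80)
        g=lambda B:np.r_[to(B,W[m1])[:,0],to(B,W[m2])[:,1]+40]
        r=least_squares(g,B,x_scale=[1,1,.01]); B=r.x
    print("joint fit",B.round(2),np.degrees(B[2]).round(2),m1.sum(),m2.sum(),"rms",np.sqrt((r.fun**2).mean()).round(2))
    # white tile extents (colour) at z=60
    t=(hsv[...,1]<60)&(hsv[...,2]>130); v,u=np.nonzero(np.ones(t.shape)); W=rays(c,np.c_[u,v],60);q=to(B,W);tt=t.ravel()
    m=(q[:,1]>0)&(q[:,1]<130)&(np.abs(q[:,0])<130)&(np.abs(P[...,2].ravel()-62)<8)
    for y0 in (0,40,80):
        k=m&(q[:,1]>=y0)&(q[:,1]<y0+40)&tt;print(" tile x",np.percentile(q[k,0],[.5,99.5]).round(1),end="")
    k=(np.abs(q[:,0])<80)&(q[:,1]>100)&(q[:,1]<175)&tt&(np.abs(P[...,2].ravel()-62)<8);print(" tile ymax",np.percentile(q[k,1],99.5).round(1))
    # curb outer extents by depth
    b=to(B,P); hi=(P[...,2]>55)&(P[...,2]<80)&(b[...,1]>-60)&(b[...,1]<200)&(np.abs(b[...,0])<120)
    print(" outer x",np.nanmin(b[hi][:,0]).round(1),np.nanmax(b[hi][:,0]).round(1),"y",np.nanmax(b[hi][:,1]).round(1))
    # chips
    ch=inn&((hsv[...,2]>60)&(hsv[...,2]<190))&(P[...,2]>66)
    no,l,st,ce=cv2.connectedComponentsWithStats(ch.astype(np.uint8))
    for i in range(1,no):
        if st[i,4]>5: print(" chip",st[i,4],to(B,P[l==i].mean(0)).round(1),P[l==i].mean(0).round(1))
    print(" lid knob in board",to(B,P[(P[...,2]>95)&(np.abs(P[...,0]-607)<50)&(np.abs(P[...,1]+134)<40)].mean(0)).round(1))
E
```

```text
top bench z 0.8478359483747226
tile z 60.88320547860167
joint fit [ 5.8419e+02 -1.1140e+01  1.9000e-01] 10.63 50 24 rms 1.14
 tile x [-87.6  88.7] tile x [-87.2  88.4] tile x [-87.3  87.8] tile ymax 153.2
 outer x -97.8 100.4 y 162.2
 chip 62 [57.8 34.3] [634.7  33.2  72.7]
 chip 63 [ 35.3 -17.7] [622.2 -22.   72.4]
 chip 61 [-61.1  37.3] [517.3  14.2  72.6]
 lid knob in board [  -0.  -126.2]
side bench z -1.411857001593603
tile z 58.668199913963406
joint fit [ 5.82e+02 -1.20e+01  1.80e-01] 10.5 0 0 rms nan
 tile x [-82.9  89.4] tile x [-83.3  91. ] tile x [-82.5  89.9] tile ymax 145.4
 outer x -96.6 102.0 y 167.3
 chip 49 [ 36.7 -12.9] [620.5 -18.   69.9]
 chip 52 [59.5 39.1] [633.3  37.3  70. ]
 chip 59 [-59.3  41.3] [516.1  17.7  69.8]
 lid knob in board [   0.8 -120.2]<stdin>:18: RuntimeWarning: Mean of empty slice.
  ret = ret.dtype.type(ret / rcount)
```

```bash
python3 -c "
from h import *
go(607.3,-134.7,200,.186);go(607.3,-134.7,79,.186)"
```

```text
shift mm [ 528.7 -222.     5.3] turn 0.1507 clock 0.2
shift mm [ 528.6 -222.   126.3] turn 0.1507 clock 0.2
```

move_arm([
  [0,0,-0.04,0],
  [0.05,-0.02,-0.04,0.02],
  [0.09,-0.04,-0.04,0.03],
  [0.14,-0.06,-0.04,0.05],
  [0.18,-0.08,-0.04,0.07],
  [0.23,-0.1,-0.04,0.09],
  [0.27,-0.12,-0.04,0.11],
  [0.32,-0.14,-0.04,0.13],
  [0.36,-0.155,-0.04,0.15],
  [0.41,-0.175,-0.04,0.15],
  [0.45,-0.19,-0.04,0.15],
  [0.48,-0.205,-0.02,0.15],
], jaw=0.07)

```text
clock: 1.4
eef_pos: [569.6, -165.1, 227.1]
eef_rot: [3.14, -0.003, 0.188]
wrist_force: [0.7, -1.1, -0.0]
finger_gap: 69.9
finger_force: 0.0
```

```bash
python3 -c "
from h import *
print(manip.read_state()['eef_pos'])
go(607.3,-134.7,200,.186);go(607.3,-134.7,79,.186)"
```

```text
[ 569.58072904 -165.13351714  227.08957559]
shift mm [ 42.7 -22.9  27.2] turn 0.0021 clock 1.4
shift mm [ 42.2 -23.1 148.2] turn 0.0021 clock 1.4
```

move_arm([
  [0.025,-0.01,0.01,0],
  [0.042,-0.02,0.04,0],
  [0.042,-0.02,0.08,0],
  [0.042,-0.02,0.08,0],
  [0.042,-0.02,0.08,0],
])

```text
clock: 1.9
eef_pos: [604.5, -139.7, 146.1]
eef_rot: [-3.141, 0.001, 0.187]
wrist_force: [-0.4, -0.1, 1.5]
finger_gap: 70.3
finger_force: 0.0
```

```bash
python3 -c "
from h import *
print(manip.read_state()['eef_rot'])
c=cam('top');P=cloud(c);B=(584.2,-11.1,.1855)
go(607.3,-134.7,79,.186)
f=c['frame'];cv2.imwrite('pics/t1.png',cv2.resize(f[120:230,190:370],None,fx=4,fy=4))"
```

```text
[-3.14133401e+00  5.98105224e-04  1.86608417e-01]
shift mm [ 3.  -4.9 68.5] turn 0.0004 clock 1.9
```

View pics/t1.png

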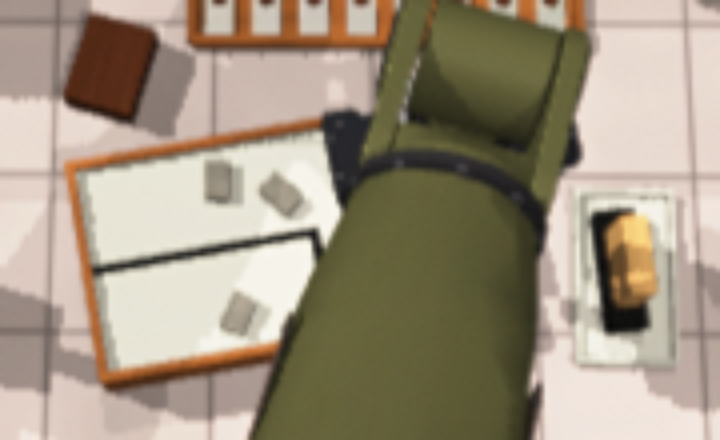

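The arm hides the lid from above, and the chips at (220,180), (283,195) and (240,313) haven't moved. Descending to grip the knob.

move_arm([
  [0.003,-0.005,0.02,0],
  [0.003,-0.005,0.045,0],
  [0.003,-0.005,0.06,0],
  [0.003,-0.005,0.068,0],
  [0.003,-0.005,0.068,0],
])

```text
clock: 2.45
eef_pos: [606.7, -134.3, 77.7]
eef_rot: [-3.142, -0.0, 0.186]
wrist_force: [-0.5, 0.7, -0.0]
finger_gap: 69.7
finger_force: 0.0
```

move_arm([
  [0,0,0,0],
  [0,0,0,0],
  [0,0,0,0],
  [0,0,0,0],
  [0,0,0,0],
  [0,0,0,0],
], jaw=0, squeeze=35)

```text
clock: 3.05
eef_pos: [606.7, -134.3, 77.6]
eef_rot: [3.141, -0.0, 0.187]
wrist_force: [0.5, -1.3, 1.8]
finger_gap: 25.8
finger_force: 35.4
```

move_arm([
  [0,0,-0.005,0],
  [0,0,-0.015,0],
  [0,0,-0.03,0],
  [0,0,-0.05,0],
  [0,0,-0.07,0],
  [0,0,-0.085,0],
  [0,0,-0.09,0],
  [0,0,-0.09,0],
  [0,0,-0.09,0],
])

```text
clock: 3.95
eef_pos: [606.3, -134.0, 166.6]
eef_rot: [-3.141, 0.001, 0.187]
wrist_force: [0.5, -0.6, -2.8]
finger_gap: 25.8
finger_force: 35.0
```

```bash
python3 -c "
from h import *
go(400,-80,170,1.757);go(400,-80,29,1.757)
c=cam('side');f=c['frame'];cv2.imwrite('pics/s2.png',cv2.resize(f[60:310,100:400],None,fx=2,fy=2))"
```

```text
shift mm [-192.7  -91.3   -3.1] turn -1.5702 clock 4.0
shift mm [-192.5  -91.2  137.9] turn -1.5702 clock 4.0
```

View pics/s2.png

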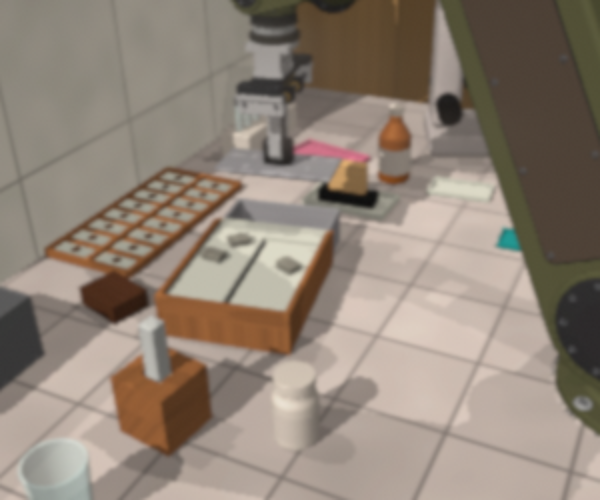

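Side view: the lid hangs level from the gripper at (278,155), the bin is open at (285,215), and the chips are still on the tiles. Moving it to the bench between board and robot.

move_arm([
  [-0.01,-0.005,0,-0.1],
  [-0.025,-0.012,0,-0.24],
  [-0.045,-0.02,0,-0.38],
  [-0.065,-0.03,0,-0.52],
  [-0.085,-0.04,0,-0.66],
  [-0.105,-0.05,0,-0.8],
  [-0.125,-0.06,0,-0.94],
  [-0.145,-0.07,0,-1.08],
  [-0.165,-0.08,0,-1.22],
  [-0.18,-0.086,0,-1.36],
  [-0.19,-0.091,0,-1.48],
  [-0.193,-0.091,0,-1.57],
])

```text
clock: 5.2
eef_pos: [399.0, -80.1, 167.0]
eef_rot: [-3.141, -0.0, 1.762]
wrist_force: [0.3, 0.2, -2.8]
finger_gap: 25.8
finger_force: 35.0
```

move_arm([
  [0,0,0,0],
  [0,0,0.01,0],
  [0,0,0.03,0],
  [0,0,0.055,0],
  [0,0,0.08,0],
  [0,0,0.1,0],
  [0,0,0.115,0],
  [0,0,0.125,0],
  [0,0,0.13,0],
  [0,0,0.13,0],
  [0,0,0.13,0],
])

```text
clock: 6.3
eef_pos: [400.4, -80.6, 37.8]
eef_rot: [3.141, 0.0, 1.756]
wrist_force: [0.1, -0.2, -3.8]
finger_gap: 25.5
finger_force: 35.0
```

```bash
python3 -c "
from h import *
print(manip.read_state())
go(400,-80,26,1.757)
c=cam('side');f=c['frame'];cv2.imwrite('pics/s3.png',cv2.resize(f[60:310,200:500],None,fx=2,fy=2))"
```

```text
{'clock': 6.3, 'joints': array([-2.88313804e-01,  2.30723472e-01,  2.05968281e+00, -2.74811532e-07,
        8.50545836e-01, -4.73896690e-01]), 'qd': array([ 0.00104442, -0.00832188, -0.00086292,  0.00011928,  0.00017844,
       -0.00383859]), 'effort': array([-6.69357920e-03, -4.01574862e+01, -2.64169890e+01,  4.59431042e-02,
        1.54179503e-02,  1.58151251e-02]), 'eef_pos': array([400.3885632 , -80.5705252 ,  37.82150268]), 'eef_rot': array([3.14102280e+00, 2.92498905e-04, 1.75637931e+00]), 'wrist_force': array([ 0.07899172, -0.15885221, -3.77221757]), 'moment': array([-0.05387254, -0.07980327, -0.01701691]), 'finger_force': 34.999149441719055, 'finger_gap': 25.52866483586777}
shift mm [ 0.6 -0.3 11.8] turn -0.0006 clock 6.3
```

View pics/s3.png

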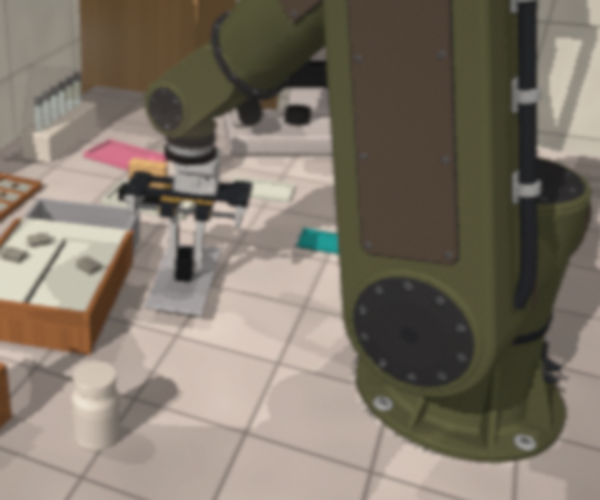

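The lid is level just above the bench at (190,285), clear of the board. Setting it down and releasing.

move_arm([
  [0,0,0.005,0],
  [0,0,0.009,0],
  [0,0,0.012,0],
  [0,0,0.012,0],
  [0,0,0.012,0],
])

```text
clock: 6.85
eef_pos: [400.1, -80.5, 25.4]
eef_rot: [-3.142, 0.0, 1.757]
wrist_force: [-1.5, -0.5, -0.5]
finger_gap: 25.7
finger_force: 35.0
```

move_arm([
  [0,0,0,0],
  [0,0,0,0],
  [0,0,0,0],
  [0,0,-0.01,0],
  [0,0,-0.03,0],
  [0,0,-0.07,0],
  [0,0,-0.12,0],
  [0,0,-0.17,0],
  [0,0,-0.19,0],
  [0,0,-0.19,0],
], jaw=0.06)

```text
clock: 7.85
eef_pos: [401.0, -80.7, 218.9]
eef_rot: [3.136, 0.003, 1.757]
wrist_force: [0.3, 0.2, -0.8]
finger_gap: 60.1
finger_force: 0.0
```

```bash
python3 -c "
from h import *
go(566.3,-322.5,200,.1);go(566.3,-322.5,50,.1)
for n in ('side','top'):
  P=cloud(cam(n))
  for zr in ((8,22),(45,70)):
    m=(abs(P[...,0]-400)<80)&(abs(P[...,1]+80)<130)&(P[...,2]>zr[0])&(P[...,2]<zr[1]);q=P[m]
    if len(q)>4: print(n,zr,len(q),cv2.minAreaRect(q[:,:2].astype(np.float32)),np.median(q[:,2]))
"
```

```text
shift mm [-268.1  117.6   20.3] turn 1.6569 clock 7.8
shift mm [-267.7  116.8  170.3] turn 1.6569 clock 7.8
side (8, 22) 806 ((425.3639831542969, -67.79820251464844), (138.9244842529297, 209.11187744140625), 10.478630065917969) 12.495946137573469
side (45, 70) 108 ((431.7728576660156, -23.529541015625), (170.33062744140625, 47.34416580200195), 59.81064987182617) 52.174651286768324
top (8, 22) 262 ((426.35894775390625, -64.61486053466797), (137.0496826171875, 193.68655395507812), 10.569894790649414) 14.721420261080766
top (45, 70) 52 ((437.7571716308594, -15.217330932617188), (150.6505126953125, 23.998031616210938), 51.20273208618164) 54.69565139125541
```

Lid is flat on the bench (plate top about 14 mm). Next, the scraper.

move_arm([
  [-0.02,0.01,0,0.14],
  [-0.045,0.02,0,0.28],
  [-0.07,0.03,0,0.42],
  [-0.095,0.04,0,0.56],
  [-0.12,0.05,0,0.7],
  [-0.145,0.06,0,0.84],
  [-0.17,0.075,0,0.98],
  [-0.195,0.085,0,1.12],
  [-0.22,0.095,0.02,1.26],
  [-0.245,0.105,0.04,1.4],
  [-0.26,0.113,0.05,1.54],
  [-0.268,0.117,0.06,1.66],
])

```text
clock: 9.15
eef_pos: [564.2, -322.8, 151.9]
eef_rot: [-3.139, 0.003, 0.09]
wrist_force: [-0.3, -0.7, 0.5]
finger_gap: 60.0
finger_force: 0.0
```

move_arm([
  [0,0,0,0],
  [0,0,0,0],
  [0,0,0,0],
])

```text
clock: 9.45
eef_pos: [564.5, -321.8, 155.7]
eef_rot: [-3.142, -0.0, 0.1]
wrist_force: [0.5, 1.1, 1.3]
finger_gap: 59.9
finger_force: 0.0
```

```bash
python3 -c "
from h import *
go(566.8,-323,42,.1)
c=cam('side');f=c['frame'];cv2.imwrite('pics/s4.png',cv2.resize(f[60:210,180:380],None,fx=3.5,fy=3.5))"
```

```text
shift mm [  2.2   1.5 113.7] turn -0.0001 clock 9.4
```

View pics/s4.png

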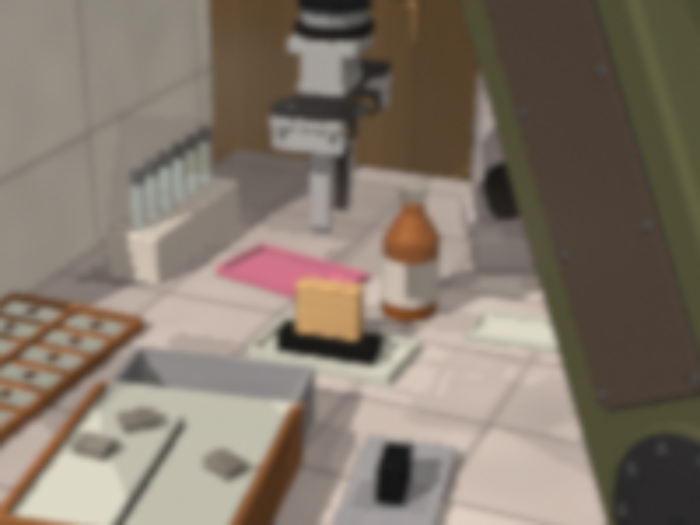

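Side view: the gripper is above the scraper grip at (328,310), which stands upright in the dish. The lid lies flat at (395,475). Descending.

move_arm([
  [0.002,0.0015,0.03,0],
  [0.002,0.0015,0.065,0],
  [0.002,0.0015,0.09,0],
  [0.002,0.0015,0.105,0],
  [0.002,0.0015,0.108,0],
  [0.002,0.0015,0.108,0],
])

```text
clock: 10.1
eef_pos: [567.1, -323.6, 48.3]
eef_rot: [3.141, -0.001, 0.097]
wrist_force: [0.1, -0.3, 0.3]
finger_gap: 59.8
finger_force: 0.0
```

move_arm([
  [0,0,0,0],
  [0,0,0,0],
  [0,0,0,0],
  [0,0,0,0],
  [0,0,0,0],
  [0,0,0,0],
], jaw=0, squeeze=45)

```text
clock: 10.7
eef_pos: [566.8, -323.7, 47.7]
eef_rot: [3.141, -0.0, 0.097]
wrist_force: [-0.6, -0.3, 1.6]
finger_gap: 24.0
finger_force: 45.0
```

move_arm([
  [0,0,-0.005,0],
  [0,0,-0.015,0],
  [0,0,-0.035,0],
  [0,0,-0.06,0],
  [0,0,-0.09,0],
  [0,0,-0.12,0],
  [0,0,-0.135,0],
  [0,0,-0.14,0],
  [0,0,-0.14,0],
])

```text
clock: 11.6
eef_pos: [566.7, -323.4, 187.2]
eef_rot: [-3.141, 0.0, 0.097]
wrist_force: [-0.5, 0.2, -1.8]
finger_gap: 23.7
finger_force: 45.0
```

```bash
python3 -c "
from h import *
B=(584.2,-11.1,.1855)
p=fr(B,(30,132));print(p);go(*p,190,.1855)
p=fr(B,(-30,132));print(p);go(*p,190,.1855)
for n in ('side','top'):
  P=cloud(cam(n))
  m=(abs(P[...,0]-566)<90)&(abs(P[...,1]+322)<60)&(P[...,2]>150)&(P[...,2]<172);q=P[m]
  if len(q)>4: print(n,len(q),cv2.minAreaRect(q[:,:2].astype(np.float32)),q[:,2].min())
"
```

```text
[589.33951145 124.16856775]
shift mm [  65.8 -443.3   -2.8] turn -0.0887 clock 11.6
[530.36886218 113.10228903]
shift mm [   6.1 -438.    -2.8] turn -0.0887 clock 11.6
side 223 ((566.0178833007812, -316.18780517578125), (113.58069610595703, 40.78550338745117), 11.786572456359863) 150.17494352384938
```

move_arm([
  [0.005,-0.02,0,-0.01],
  [0.01,-0.06,0,-0.02],
  [0.015,-0.105,0,-0.03],
  [0.025,-0.15,0,-0.04],
  [0.03,-0.195,0,-0.05],
  [0.035,-0.24,0,-0.06],
  [0.045,-0.285,0,-0.07],
  [0.05,-0.33,0,-0.08],
  [0.06,-0.37,0,-0.0885],
  [0.065,-0.4,0,-0.0885],
  [0.068,-0.41,0,-0.0885],
  [0.068,-0.41,0,-0.0885],
])

```text
clock: 12.9
eef_pos: [594.3, 92.6, 186.6]
eef_rot: [-3.141, 0.001, 0.188]
wrist_force: [-0.7, -0.4, -1.8]
finger_gap: 23.9
finger_force: 45.0
```

move_arm([
  [0,0,0,0],
  [0,0,0.02,0],
  [0,0,0.04,0],
  [0,0,0.05,0],
  [0,0,0.05,0],
])

```text
clock: 13.4
eef_pos: [594.2, 90.1, 136.2]
eef_rot: [-3.141, 0.002, 0.184]
wrist_force: [0.6, 0.4, -2.4]
finger_gap: 23.7
finger_force: 45.0
```

```bash
python3 -c "
from h import *
B=(584.2,-11.1,.1855)
p=fr(B,(30,100));go(*p,104.2,.1855); s=manip.read_state();print(to(B,s['eef_pos'][:2]),s['eef_pos'],s['finger_gap'])
c=cam('side');f=c['frame'];cv2.imwrite('pics/s5.png',cv2.resize(f[110:260,150:320],None,fx=4,fy=4))
"
```

```text
shift mm [ 1.6 -2.4 32. ] turn -0.0015 clock 13.4
[28.51705537 97.56430951] [594.23325714  90.05013934 136.18752099] 23.700510333706166
```

View pics/s5.png

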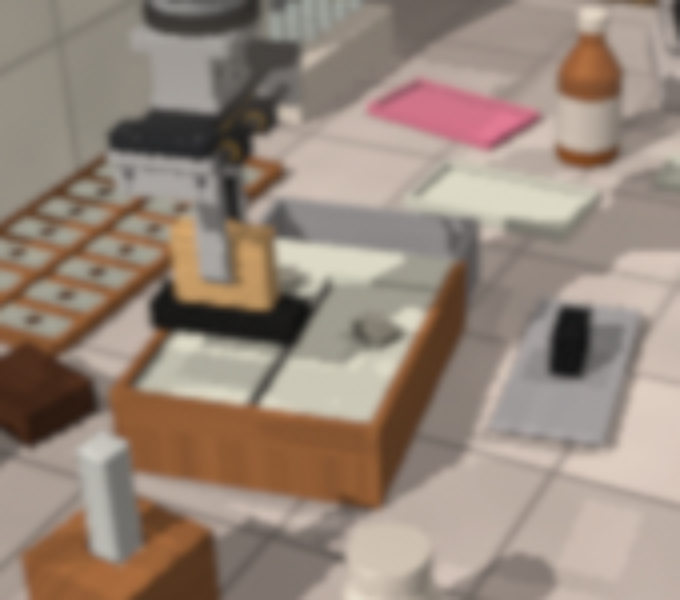

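The scraper is level above the far tiles at (230,310), with the lone chip at (375,325) and the lid untouched. Lowering, then the first pass.

move_arm([
  [0.001,0,0.015,0],
  [0.001,0,0.028,0],
  [0.001,0,0.0315,0],
  [0.001,0,0.0315,0],
  [0.001,0.005,0.0315,0],
  [0.001,0.015,0.0315,0],
  [0.001,0.025,0.0315,0],
  [0.001,0.035,0.0315,0],
  [0.001,0.045,0.0315,0],
  [0.001,0.055,0.0315,0],
  [0.001,0.065,0.0315,0],
  [0.001,0.075,0.0315,0],
])

```text
clock: 14.65
eef_pos: [609.8, 16.7, 106.0]
eef_rot: [-3.142, -0.0, 0.185]
wrist_force: [-0.2, 0.3, -2.8]
finger_gap: 23.6
finger_force: 45.0
```

move_arm([
  [0,0.01,0,0],
  [0,0.02,0,0],
  [0,0.03,0,0],
  [0,0.04,0,0],
  [0,0.05,0,0],
  [0,0.06,0,0],
  [0,0.07,0,0],
  [0,0.08,0,0],
  [0,0.09,0,0],
  [0,0.1,0,0],
  [0,0.107,0,0],
  [0,0.11,0,0],
])

```text
clock: 15.85
eef_pos: [629.9, -91.3, 105.9]
eef_rot: [3.142, 0.0, 0.185]
wrist_force: [-0.4, 0.1, -2.2]
finger_gap: 23.7
finger_force: 45.0
```

```bash
python3 -c "
from h import *
B=(584.2,-11.1,.1855)
s=manip.read_state();print(to(B,s['eef_pos'][:2]),s['eef_pos'],s['finger_gap'])
c=cam('side');f=c['frame'];cv2.imwrite('pics/s6.png',cv2.resize(f[110:260,150:320],None,fx=4,fy=4))
"
```

```text
[ 30.14545233 -87.30537968] [629.93070936 -91.34761578 105.86404171] 23.670253147805425
```

View pics/s6.png

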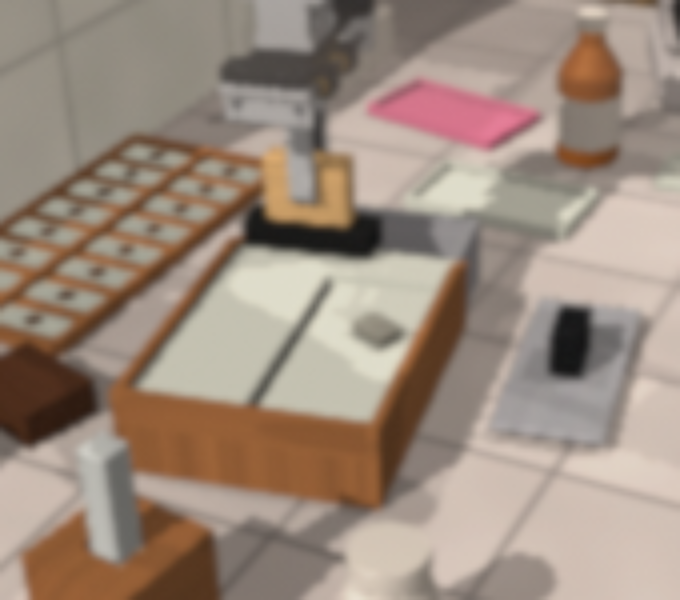

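Two chips are gone over the edge and one remains at (375,330). Lifting over for the second pass.

move_arm([
  [0,0,-0.02,0],
  [0,0,-0.05,0],
  [-0.01,-0.03,-0.05,0],
  [-0.02,-0.07,-0.05,0],
  [-0.035,-0.11,-0.05,0],
  [-0.05,-0.15,-0.05,0],
  [-0.06,-0.175,-0.05,0],
  [-0.06,-0.187,-0.05,0],
  [-0.06,-0.187,-0.05,0],
  [-0.06,-0.187,-0.05,0],
])

```text
clock: 16.9
eef_pos: [537.0, 81.7, 156.0]
eef_rot: [3.141, -0.0, 0.185]
wrist_force: [-0.3, -0.1, -2.6]
finger_gap: 23.8
finger_force: 45.0
```

```bash
cat > chips.py <<'E'
from h import *
B=(584.2,-11.1,.1855)
for n in ('top','side'):
    c=cam(n);P=cloud(c);hsv=cv2.cvtColor(c['frame'],cv2.COLOR_BGR2HSV).astype(int);b=to(B,P)
    ch=(np.abs(b[...,0])<88)&(b[...,1]>-165)&(b[...,1]<150)&(hsv[...,1]<70)&(hsv[...,2]>60)&(hsv[...,2]<190)&(((P[...,2]>66)&(P[...,2]<78)&(b[...,1]>-88))|((P[...,2]>12)&(P[...,2]<50)&(b[...,1]<-96)&(b[...,1]>-155)&(np.abs(b[...,0])<80)))
    no,l,st,_=cv2.connectedComponentsWithStats(ch.astype(np.uint8))
    for i in range(1,no):
        if st[i,4]>8: print(n,st[i,4],to(B,P[l==i].mean(0)).round(0),P[l==i].mean(0)[2].round(0))
s=manip.read_state();print('tcp board',to(B,s['eef_pos'][:2]).round(1),s['eef_pos'].round(1),s['eef_rot'][2].round(4),s['finger_gap'])
E
python3 chips.py
```

```text
top 116 [  43. -123.] 17.0
top 57 [-60.  35.] 72.0
side 28 [-70.  44.] 70.0
tcp board [-29.4  99.5] [537.   81.2 155.8] 0.1841 23.461745140950132
```

move_arm([
  [-0.001,0,0.015,0],
  [-0.001,0,0.035,0],
  [-0.001,0,0.05,0],
  [-0.001,0,0.05,0],
  [-0.001,0.005,0.05,0],
  [-0.001,0.015,0.05,0],
  [-0.001,0.025,0.05,0],
  [-0.001,0.035,0.05,0],
  [-0.001,0.045,0.05,0],
  [-0.001,0.055,0.05,0],
  [-0.001,0.065,0.05,0],
  [-0.001,0.075,0.05,0],
])

```text
clock: 18.2
eef_pos: [549.4, 7.4, 105.9]
eef_rot: [3.142, 0.0, 0.185]
wrist_force: [0.7, -0.4, -1.6]
finger_gap: 24.0
finger_force: 45.0
```

move_arm([
  [0,0.01,0,0],
  [0,0.02,0,0],
  [0,0.03,0,0],
  [0,0.04,0,0],
  [0,0.05,0,0],
  [0,0.06,0,0],
  [0,0.07,0,0],
  [0,0.08,0,0],
  [0,0.09,0,0],
  [0,0.1,0,0],
  [0,0.108,0,0],
  [0,0.112,0,0],
])

```text
clock: 19.4
eef_pos: [570.0, -102.6, 105.9]
eef_rot: [3.142, 0.0, 0.185]
wrist_force: [0.3, 0.1, -3.2]
finger_gap: 23.7
finger_force: 45.0
```

move_arm([
  [0,0,0,0],
  [0,0,-0.02,0],
  [0,0,-0.06,0],
  [0,0.02,-0.08,0],
  [0,0.06,-0.08,0],
  [0,0.1,-0.08,0],
  [0,0.13,-0.08,0],
  [0,0.15,-0.08,0],
  [0,0.15,-0.08,0],
])

```text
clock: 20.3
eef_pos: [597.4, -251.0, 185.3]
eef_rot: [-3.141, 0.001, 0.183]
wrist_force: [0.1, 0.1, -2.9]
finger_gap: 23.7
finger_force: 45.0
```

```bash
python3 chips.py; python3 - <<'E'
from h import *
go(566.8,-323.5,190,.097);go(566.8,-323.5,50,.097)
c=cam('side');f=c['frame'];cv2.imwrite('pics/s7.png',cv2.resize(f[110:260,150:320],None,fx=4,fy=4))
E
```

```text
top 113 [  43. -123.] 17.0
top 59 [ -53. -122.] 18.0
tcp board [ -30.8 -235.9] [ 597.5 -248.7  185.6] 0.1852 23.728653572082784
shift mm [-43.9  67.9  -4.4] turn 0.0882 clock 20.4
shift mm [-43.9  68.  135.6] turn 0.0882 clock 20.4
```

View pics/s7.png

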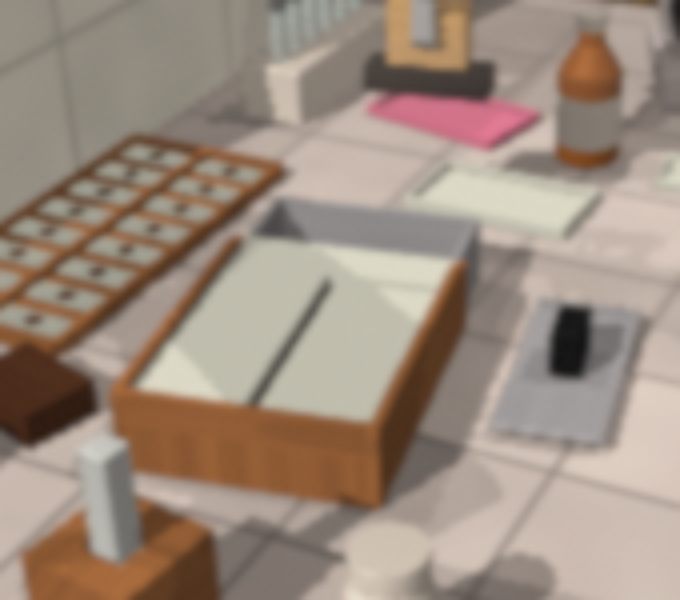

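Tiles are clear and three chips are in the bin: two at x 43, one at x −53. Returning the scraper to the dish.

move_arm([
  [-0.01,0.01,0,0.02],
  [-0.025,0.03,0,0.05],
  [-0.035,0.055,0,0.08],
  [-0.044,0.068,0,0.088],
  [-0.044,0.068,0.02,0.088],
  [-0.044,0.068,0.05,0.088],
  [-0.044,0.068,0.08,0.088],
  [-0.044,0.068,0.105,0.088],
  [-0.044,0.068,0.12,0.088],
  [-0.044,0.068,0.13,0.088],
  [-0.044,0.068,0.13,0.088],
  [-0.044,0.068,0.13,0.088],
])

```text
clock: 21.65
eef_pos: [567.3, -324.4, 57.1]
eef_rot: [3.141, -0.001, 0.097]
wrist_force: [0.2, -0.3, -1.6]
finger_gap: 23.6
finger_force: 45.0
```

```bash
python3 - <<'E'
from h import *
go(566.8,-323.5,47.5,.097)
E
```

```text
shift mm [-0.4 -0.9  9.6] turn 0.0004 clock 21.6
```

move_arm([
  [0,-0.001,0.004,0],
  [0,-0.001,0.008,0],
  [0,-0.001,0.0095,0],
  [0,-0.001,0.0095,0],
  [0,-0.001,0.0095,0],
])

```text
clock: 22.15
eef_pos: [567.0, -323.2, 47.1]
eef_rot: [3.141, -0.001, 0.097]
wrist_force: [-0.9, 2.1, 5.6]
finger_gap: 23.8
finger_force: 45.0
```

move_arm([
  [0,0,0,0],
  [0,0,0,0],
  [0,0,0,0],
  [0,0,0,0],
  [0,0,-0.01,0],
  [0,0,-0.03,0],
  [0,0,-0.07,0],
  [0,0,-0.12,0],
  [0,0,-0.17,0],
  [0,0,-0.2,0],
  [0,0,-0.2,0],
], jaw=0.06)

```text
clock: 23.25
eef_pos: [567.7, -323.8, 252.7]
eef_rot: [3.136, -0.007, 0.097]
wrist_force: [1.2, 1.2, -0.1]
finger_gap: 60.0
finger_force: 0.0
```

```bash
python3 - <<'E'
from h import *
go(535,315.5,220,1.41)
def rect(P,x,y,w,zr,name):
    q=P[(abs(P[...,0]-x)<w)&(abs(P[...,1]-y)<w)&(P[...,2]>zr[0])&(P[...,2]<zr[1])]
    if len(q)>4: r=cv2.minAreaRect(q[:,:2].astype(np.float32)); print(name,len(q),np.round(r[0],1),np.round(r[1],1),round(r[2],1),np.median(q[:,2]).round(1))
for n in('top','side'):
    P=cloud(cam(n)); rect(P,535,315,45,(145,170),n+' sty');rect(P,535,315,75,(80,92),n+' block');rect(P,566,-322,60,(75,100),n+' grip');rect(P,400,-80,50,(35,70),n+' knob')
E
```

```text
shift mm [  29.3 -639.6   29.4] turn -1.3126 clock 23.2
top sty 55 [536.  315.4] [23.  21.7] 82.0 155.3
top block 448 [536.  315.5] [82.2 80.2] 81.9 86.1
top grip 22 [ 591.7 -314.2] [22.4 13. ] 5.9 83.9
top knob 109 [400.8 -78.9] [25.7 46.1] 11.0 54.5
side sty 93 [534.4 318. ] [22.5 22.5] 78.6 152.9
side block 636 [534.6 316.4] [83.  82.7] 80.8 83.7
side grip 84 [ 566.4 -318.3] [71.5 27.1] 1.1 81.1
side knob 109 [399.2 -76.4] [25.4 51.6] 10.2 51.3
```

move_arm([
  [0,-0.03,0,-0.1],
  [0.003,-0.08,0,-0.2],
  [0.006,-0.13,0,-0.3],
  [0.009,-0.18,0,-0.4],
  [0.012,-0.23,0,-0.5],
  [0.015,-0.28,0,-0.6],
  [0.018,-0.33,0,-0.7],
  [0.02,-0.38,0,-0.8],
  [0.022,-0.43,0,-0.9],
  [0.024,-0.48,0,-1.0],
  [0.026,-0.53,0,-1.1],
  [0.028,-0.58,0,-1.2],
])

```text
clock: 24.55
eef_pos: [537.3, 257.9, 244.9]
eef_rot: [-3.14, 0.002, 1.301]
wrist_force: [1.3, -0.1, 0.1]
finger_gap: 60.1
finger_force: 0.0
```

move_arm([
  [0,0,0,0],
  [0,0,0,0],
  [0,0,0,0],
])

```text
clock: 24.85
eef_pos: [538.2, 255.0, 245.6]
eef_rot: [-3.14, 0.001, 1.296]
wrist_force: [0.6, -0.5, -0.7]
finger_gap: 60.0
finger_force: 0.0
```

```bash
python3 - <<'E'
from h import *
go(535.2,314.8,205,1.42)
E
```

```text
shift mm [ 56.8 -19.1  40.6] turn -0.1244 clock 24.9
```

move_arm([
  [0.02,-0.005,0,-0.06],
  [0.045,-0.013,0.02,-0.124],
  [0.057,-0.019,0.04,-0.124],
  [0.057,-0.019,0.05,-0.124],
  [0.057,-0.019,0.05,-0.124],
  [0.057,-0.019,0.05,-0.124],
])

```text
clock: 25.45
eef_pos: [536.1, 314.9, 197.4]
eef_rot: [3.141, -0.0, 1.419]
wrist_force: [1.0, -0.1, 0.1]
finger_gap: 59.9
finger_force: 0.0
```

```bash
python3 - <<'E'
from h import *
go(535.2,314.8,102,1.42)
c=cam('side');f=c['frame'];cv2.imwrite('pics/s8.png',cv2.resize(f[150:300,110:260],None,fx=4,fy=4))
E
```

```text
shift mm [-0.2 -0.9 95.4] turn -0.0006 clock 25.4
```

View pics/s8.png

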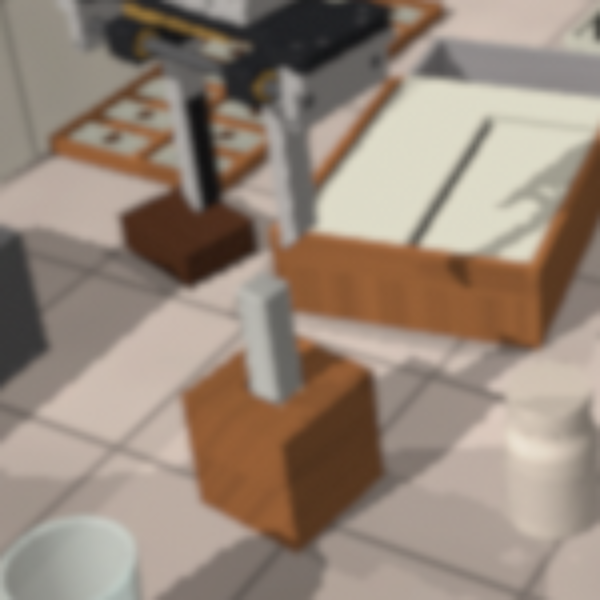

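The open fingers at (200,150) and (290,190) straddle the stylus handle at (270,340). Descending and gripping.

move_arm([
  [0,-0.001,0.03,0],
  [0,-0.001,0.06,0],
  [0,-0.001,0.08,0],
  [0,-0.001,0.093,0],
  [0,-0.001,0.095,0],
  [0,-0.001,0.095,0],
])

```text
clock: 26.1
eef_pos: [534.9, 316.2, 102.4]
eef_rot: [3.141, -0.001, 1.421]
wrist_force: [0.2, 0.0, -0.8]
finger_gap: 60.3
finger_force: 0.0
```

move_arm([
  [0,0,0,0],
  [0,0,0,0],
  [0,0,0,0],
  [0,0,0,0],
  [0,0,0,0],
  [0,0,0,0],
], jaw=0, squeeze=45)

```text
clock: 26.7
eef_pos: [534.4, 316.3, 101.5]
eef_rot: [3.141, -0.0, 1.421]
wrist_force: [0.1, 0.9, 0.1]
finger_gap: 22.3
finger_force: 45.0
```

move_arm([
  [0,0,-0.005,0],
  [0,0,-0.015,0],
  [0,0,-0.03,0],
  [0,0,-0.05,0],
  [0,0,-0.07,0],
  [0,0,-0.09,0],
  [0,0,-0.105,0],
  [0,0,-0.11,0],
  [0,0,-0.11,0],
])

```text
clock: 27.6
eef_pos: [534.6, 316.4, 212.6]
eef_rot: [3.14, -0.001, 1.421]
wrist_force: [-0.2, -0.7, -1.1]
finger_gap: 21.5
finger_force: 45.0
```

```bash
python3 - <<'E'
from h import *
B=(584.2,-11.1,.1855)
print(manip.read_state()['eef_pos'])
p=fr(B,(0,140));go(*p,190,1.42)
E
```

```text
[534.61081714 316.36926482 212.64138086]
shift mm [-184.2   51.8   22.5] turn 0.0013 clock 27.6
```

move_arm([
  [-0.015,0.005,0,0],
  [-0.045,0.015,0,0],
  [-0.08,0.022,0,0],
  [-0.115,0.032,0,0],
  [-0.145,0.041,0.01,0],
  [-0.17,0.048,0.02,0],
  [-0.184,0.052,0.035,0],
  [-0.184,0.052,0.042,0],
  [-0.184,0.052,0.042,0],
  [-0.184,0.052,0.042,0],
])

```text
clock: 28.6
eef_pos: [558.4, 127.2, 169.7]
eef_rot: [3.142, -0.0, 1.422]
wrist_force: [0.4, 1.0, -1.5]
finger_gap: 21.9
finger_force: 45.0
```

```bash
python3 - <<'E'
from h import *
B=(584.2,-11.1,.1855)
s=manip.read_state();print(s['eef_pos'],to(B,s['eef_pos'][:2]),s['finger_gap'])
c=cam('side');f=c['frame'];t=s['eef_pos']-[0,0,96.5];uv=proj(c,[t])[0];print('tip pred px',uv)
u,v=uv.astype(int);u0,v0=max(u-45,0),max(v-40,0);print(u0,v0)
cr=cv2.resize(f[v0:v0+70,u0:u0+95],None,fx=8,fy=8,interpolation=cv2.INTER_CUBIC);cv2.imwrite('pics/s9.png',cr)
c2=cam('top');print('top pred',proj(c2,[t]))
P=cloud(c2);q=c2['frame'];
for z in(60,): print(rays(c,[uv],60))
# joint seen in the side picture: darkest column per row between, in board coords at z=60
g=f.max(2).astype(float);b=B
for y in range(20,150,15):
    xs=np.arange(-14,14,.5);w=np.c_[fr(b,np.c_[xs,np.full(len(xs),y)]),np.full(len(xs),60)]
    p=proj(c,w).astype(np.float32);val=cv2.remap(g.astype(np.float32),p[:,:1],p[:,1:],cv2.INTER_LINEAR).ravel()
    p2=proj(c2,w).astype(np.float32);v2=cv2.remap(q.max(2).astype(np.float32),p2[:,:1],p2[:,1:],cv2.INTER_LINEAR).ravel()
    cen=lambda v:(xs*(v.max()-v)**2).sum()/((v.max()-v)**2).sum()
    print(y,'side c',cen(val).round(1),val.min().round(0),'top c',cen(v2).round(1),v2.min())
E
```

```text
[558.36820799 127.16275599 169.69704762] [1.12277455e-01 1.40655105e+02] 21.93409006999001
tip pred px [212.43395493 205.82982917]
167 165
top pred [[216.03338772 185.63592547]]
[[569.48955459 110.45524205  60.        ]]
20 side c -0.9 106.0 top c -0.7 56.382812
35 side c -0.8 111.0 top c -0.6 60.046875
50 side c -0.6 113.0 top c -0.8 45.535156
65 side c -0.4 109.0 top c -0.7 51.679688
80 side c -0.6 107.0 top c -0.6 55.41504
95 side c -0.5 109.0 top c -1.1 58.578125
110 side c 0.7 107.0 top c 0.3 24.007812
125 side c -0.4 97.0 top c 9.0 26.28125
140 side c -1.0 110.0 top c 8.4 44.3125
```

View pics/s9.png

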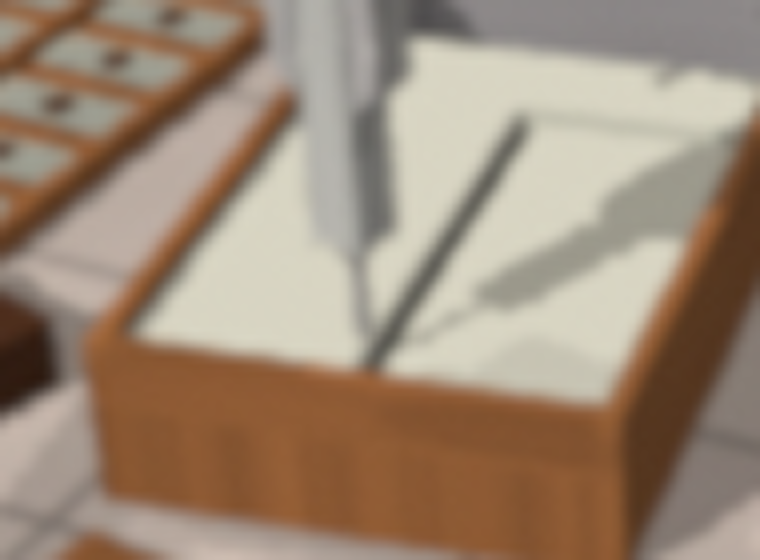

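Side crop: the tip end is at about (368,335), almost over the joint line at (385,345) near the end curb. I'll lower it to just above the tiles and measure tip against joint numerically.

move_arm([
  [0,0,0.005,0],
  [0,0,0.0095,0],
  [0,0,0.0095,0],
  [0,0,0.0095,0],
])

```text
clock: 29.1
eef_pos: [558.4, 126.6, 159.8]
eef_rot: [-3.141, 0.0, 1.421]
wrist_force: [-0.3, -0.5, -0.9]
finger_gap: 21.7
finger_force: 45.0
```

```bash
cat > tip.py <<'E'
from h import *
B=(584.2,-11.1,.1855)
s=manip.read_state();e=s['eef_pos'];t=e-[0,0,96.5];print('tcp',e,to(B,e[:2]),'tip z',t[2])
bg=cv2.imread('pics/side0.png').astype(float)
c=cam('side');f=c['frame'].astype(float)
for h in range(3,37,4):
    p=proj(c,[t+[0,0,h]])[0]; us=np.arange(-7,7.01,.25)
    mp=(p[0]+us).astype(np.float32)[None]; my=np.full_like(mp,p[1])
    a=cv2.remap(f,mp,my,cv2.INTER_CUBIC)[0];b=cv2.remap(bg,mp,my,cv2.INTER_CUBIC)[0]
    d=np.abs(a-b).sum(1); d=np.clip(d-25,0,None)
    mm=np.linalg.norm(rays(c,[p],t[2]+h)-rays(c,[p+[1,0]],t[2]+h))
    print(h,'centre du',((us*d).sum()/max(d.sum(),1)).round(2),'peak',us[d.argmax()],d.max().round(0),'mm/px',mm.round(2))
np.save('side_tip.npy',c['frame'])
cv2.imwrite('pics/s10.png',cv2.resize(c['frame'][180:220,190:240],None,fx=12,fy=12,interpolation=cv2.INTER_CUBIC)); print('tip px',proj(c,[t]))
E
python3 tip.py
```

```text
tcp [558.36070224 126.6446941  159.81401003] [9.35018631e-03 1.40147315e+02] tip z 63.31401002588413
3 centre du 1.26 peak 0.0 45.0 mm/px 2.78
7 centre du 0.07 peak 0.0 116.0 mm/px 2.78
11 centre du -0.18 peak -0.25 125.0 mm/px 2.77
15 centre du -0.32 peak -0.25 121.0 mm/px 2.77
19 centre du -0.32 peak -0.25 133.0 mm/px 2.76
23 centre du -0.26 peak -0.25 136.0 mm/px 2.76
27 centre du -0.35 peak -0.25 131.0 mm/px 2.75
31 centre du -0.47 peak -0.25 135.0 mm/px 2.75
35 centre du 0.09 peak 0.75 167.0 mm/px 2.74
tip px [[212.78578972 208.69922112]]
```

View pics/s10.png

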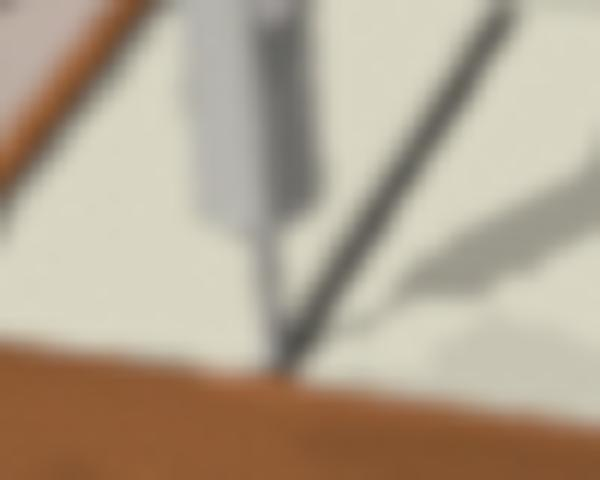

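The tip at (280,365) lines up with the joint. Nudging 0.6 mm and lowering while watching the force.

move_arm([
  [-0.0002,-0.0006,0.0,0],
  [-0.0002,-0.0006,0.002,0],
  [-0.0002,-0.0006,0.004,0],
  [-0.0002,-0.0006,0.005,0],
  [-0.0002,-0.0006,0.005,0],
])

```text
clock: 29.65
eef_pos: [557.7, 126.4, 154.7]
eef_rot: [-3.141, 0.0, 1.421]
wrist_force: [0.3, -0.3, -0.9]
finger_gap: 21.9
finger_force: 45.0
```

```bash
python3 -c "
from h import *
B=(584.2,-11.1,.1855)
s=manip.read_state();e=s['eef_pos'];print(e,to(B,e[:2]),s['wrist_force'],s['finger_gap'])"
```

```text
[557.72154545 126.43242284 154.70231535] [ -0.65799221 140.05657048] [ 0.26244165 -0.33395213 -0.85519615] 21.876394264946587
```

move_arm([
  [0,0,0.002,0],
  [0,0,0.004,0],
  [0,0,0.0045,0],
  [0,0,0.0045,0],
  [0,0,0.0045,0],
  [0,0,0.0045,0],
  [0,0,0.0045,0],
])

```text
clock: 30.35
eef_pos: [557.8, 126.5, 150.5]
eef_rot: [3.142, -0.0, 1.421]
wrist_force: [0.6, -0.1, -1.7]
finger_gap: 21.6
finger_force: 45.0
```

move_arm([
  [-0.00236,0.00082,0,0],
  [-0.00472,0.00164,0,0],
  [-0.00708,0.00247,0,0],
  [-0.00944,0.00329,0,0],
  [-0.0118,0.00411,0,0],
  [-0.01416,0.00493,0,0],
  [-0.01652,0.00576,0,0],
  [-0.01889,0.00658,0,0],
  [-0.02125,0.0074,0,0],
  [-0.02361,0.00822,0,0],
  [-0.02597,0.00905,0,0],
  [-0.02833,0.00987,0,0],
])

```text
clock: 31.55
eef_pos: [563.4, 96.8, 150.5]
eef_rot: [3.142, -0.0, 1.421]
wrist_force: [-0.5, 0.5, -2.1]
finger_gap: 21.6
finger_force: 45.0
```

```bash
python3 -c "
from h import *
B=(584.2,-11.1,.1855)
s=manip.read_state();e=s['eef_pos'];print(e,to(B,e[:2]),s['wrist_force'],s['moment'],s['finger_gap'])"
```

```text
[563.39102801  96.78250695 150.46575935] [ -0.55434497 109.86965606] [-0.54763348  0.50540693 -2.09011615] [-0.0160867  -0.07142182  0.03608558] 21.643582365377707
```

move_arm([
  [-0.00236,0.00082,0,0],
  [-0.00472,0.00164,0,0],
  [-0.00708,0.00247,0,0],
  [-0.00944,0.00329,0,0],
  [-0.0118,0.00411,0,0],
  [-0.01416,0.00493,0,0],
  [-0.01652,0.00576,0,0],
  [-0.01889,0.00658,0,0],
  [-0.02125,0.0074,0,0],
  [-0.02361,0.00822,0,0],
  [-0.02597,0.00905,0,0],
  [-0.02833,0.00987,0,0],
])

```text
clock: 32.75
eef_pos: [568.9, 67.3, 150.4]
eef_rot: [-3.142, 0.0, 1.421]
wrist_force: [0.5, 0.1, -0.9]
finger_gap: 21.7
finger_force: 45.0
```

move_arm([
  [-0.00236,0.00082,0,0],
  [-0.00472,0.00164,0,0],
  [-0.00708,0.00247,0,0],
  [-0.00944,0.00329,0,0],
  [-0.0118,0.00411,0,0],
  [-0.01416,0.00493,0,0],
  [-0.01652,0.00576,0,0],
  [-0.01889,0.00658,0,0],
  [-0.02125,0.0074,0,0],
  [-0.02361,0.00822,0,0],
  [-0.02597,0.00905,0,0],
  [-0.02833,0.00987,0,0],
])

```text
clock: 33.95
eef_pos: [574.5, 37.8, 150.4]
eef_rot: [-3.142, 0.0, 1.421]
wrist_force: [0.7, -0.1, -1.6]
finger_gap: 21.6
finger_force: 45.0
```

```bash
python3 tip.py|grep -v "^3 "
```

```text
tcp [574.45869764  37.7892362  150.44384751] [-0.55715018 49.84716613] tip z 53.943847513151866
7 centre du -0.67 peak -7.0 26.0 mm/px 2.98
11 centre du 3.87 peak 4.0 54.0 mm/px 2.98
15 centre du 2.22 peak 0.0 62.0 mm/px 2.97
19 centre du 1.53 peak 0.0 109.0 mm/px 2.97
23 centre du 0.58 peak 0.0 116.0 mm/px 2.96
27 centre du -0.38 peak -0.25 128.0 mm/px 2.95
31 centre du -0.21 peak -0.25 141.0 mm/px 2.95
35 centre du 0.29 peak 0.75 152.0 mm/px 2.94
tip px [[223.72047953 194.82804132]]
```

move_arm([
  [-0.00236,0.00082,0,0],
  [-0.00472,0.00164,0,0],
  [-0.00708,0.00247,0,0],
  [-0.00944,0.00329,0,0],
  [-0.0118,0.00411,0,0],
  [-0.01416,0.00493,0,0],
  [-0.01652,0.00576,0,0],
  [-0.01889,0.00658,0,0],
  [-0.02125,0.0074,0,0],
  [-0.02361,0.00822,0,0],
  [-0.02597,0.00905,0,0],
  [-0.02833,0.00987,0,0],
])

```text
clock: 35.2
eef_pos: [580.0, 8.3, 150.4]
eef_rot: [-3.142, -0.0, 1.421]
wrist_force: [0.8, 0.2, -0.7]
finger_gap: 21.7
finger_force: 45.0
```

move_arm([
  [-0.00236,0.00082,0,0],
  [-0.00472,0.00164,0,0],
  [-0.00708,0.00247,0,0],
  [-0.00944,0.00329,0,0],
  [-0.0118,0.00411,0,0],
  [-0.01416,0.00493,0,0],
  [-0.01652,0.00576,0,0],
  [-0.01889,0.00658,0,0],
  [-0.02125,0.0074,0,0],
  [-0.02361,0.00822,0,0],
  [-0.02597,0.00905,0,0],
  [-0.02833,0.00987,0,0],
])

```text
clock: 36.4
eef_pos: [585.6, -21.2, 150.4]
eef_rot: [-3.142, -0.0, 1.421]
wrist_force: [-1.3, -0.2, -1.4]
finger_gap: 21.1
finger_force: 45.0
```

```bash
python3 tip.py|grep -v "^3 "; python3 - <<'E'
from h import *
B=(584.2,-11.1,.1855)
# leg-2 centre in both cameras at z=60 (board y), B-frame; from the unobstructed first pictures
for n in('side','top'):
    c=cam(n);g=cv2.imread(f'pics/{n}0.png').max(2).astype(np.float32)
    for x in(-80,-70,-55,-40,-25,-15):
        ys=np.arange(-54,-26,.5);w=np.c_[fr(B,np.c_[np.full(len(ys),x),ys]),np.full(len(ys),60)]
        p=proj(c,w).astype(np.float32);v=cv2.remap(g,p[:,:1],p[:,1:],cv2.INTER_LINEAR).ravel()
        q=np.clip(np.median(v)-8-v,0,None);print(n,x,((ys*q).sum()/max(q.sum(),1)).round(1),v.min().round(0))
E
```

```text
tcp [585.55128652 -21.17577169 150.44514256] [ -0.5302509  -10.15214186] tip z 53.945142559942354
7 centre du -1.45 peak -7.0 16.0 mm/px 3.11
11 centre du -4.77 peak -7.0 216.0 mm/px 3.1
15 centre du -4.42 peak -7.0 329.0 mm/px 3.1
19 centre du -4.23 peak -6.0 300.0 mm/px 3.09
23 centre du -3.98 peak -7.0 238.0 mm/px 3.09
27 centre du -3.77 peak -7.0 200.0 mm/px 3.08
31 centre du -2.05 peak -0.25 154.0 mm/px 3.08
35 centre du 0.2 peak 0.75 167.0 mm/px 3.07
tip px [[229.97951653 184.87516772]]
side -80 -22.8 193.0
side -70 0.0 196.0
side -55 0.0 195.0
side -40 0.0 195.0
side -25 0.0 195.0
side -15 0.0 195.0
top -80 -40.0 35.0
top -70 -40.2 28.0
top -55 -40.1 28.0
top -40 -39.9 29.0
top -25 -39.8 34.0
top -15 -40.2 29.0
```

move_arm([
  [-0.00236,0.00082,0,0],
  [-0.00472,0.00164,0,0],
  [-0.00708,0.00247,0,0],
  [-0.00944,0.00329,0,0],
  [-0.0118,0.00411,0,0],
  [-0.01416,0.00493,0,0],
  [-0.01652,0.00576,0,0],
  [-0.01889,0.00658,0,0],
  [-0.02125,0.0074,0,0],
  [-0.02361,0.00822,0,0],
  [-0.02597,0.00905,0,0],
  [-0.0277,0.00965,0,0],
])

```text
clock: 37.75
eef_pos: [591.0, -50.1, 150.5]
eef_rot: [3.142, 0.0, 1.421]
wrist_force: [-1.1, -0.4, -1.5]
finger_gap: 21.9
finger_force: 45.0
```

move_arm([
  [0,0,0,0],
  [0,0,0,0],
])

```text
clock: 37.95
eef_pos: [590.9, -49.8, 150.4]
eef_rot: [-3.142, -0.0, 1.421]
wrist_force: [-0.1, -0.4, -1.2]
finger_gap: 21.7
finger_force: 45.0
```

```bash
python3 -c "
from h import *
B=(584.2,-11.1,.1855)
s=manip.read_state();e=s['eef_pos'];print(e,to(B,e[:2]),s['wrist_force'],s['moment'],s['finger_gap'])"
```

```text
[590.90918563 -49.7809154  150.43436819] [ -0.54014597 -39.25474023] [-0.13582033 -0.43865416 -1.22860338] [-0.01428159 -0.05714391 -0.00414969] 21.722239372026575
```

Corner reached without contact. Tracing the second leg.

move_arm([
  [-0.00082,-0.00236,0,0],
  [-0.00165,-0.00472,0,0],
  [-0.00247,-0.00708,0,0],
  [-0.00329,-0.00944,0,0],
  [-0.00411,-0.0118,0,0],
  [-0.00494,-0.01417,0,0],
  [-0.00576,-0.01653,0,0],
  [-0.00658,-0.01889,0,0],
  [-0.0074,-0.02125,0,0],
  [-0.00823,-0.02361,0,0],
  [-0.00905,-0.02597,0,0],
  [-0.00987,-0.02833,0,0],
])

```text
clock: 39.15
eef_pos: [561.2, -55.4, 150.5]
eef_rot: [3.142, 0.0, 1.421]
wrist_force: [-0.1, -0.9, -1.1]
finger_gap: 21.9
finger_force: 45.0
```

```bash
python3 -c "
from h import *
B=(584.2,-11.1,.1855)
s=manip.read_state();e=s['eef_pos'];print(e,to(B,e[:2]),s['wrist_force'],s['moment'],s['finger_gap'])"
```

```text
[561.24319827 -55.37469658 150.47589182] [-30.72889393 -39.28102062] [-0.10192099 -0.86384102 -1.08055027] [-0.02909613 -0.08502138 -0.02383288] 21.91608918244423
```

move_arm([
  [-0.00082,-0.00236,0,0],
  [-0.00165,-0.00472,0,0],
  [-0.00247,-0.00708,0,0],
  [-0.00329,-0.00944,0,0],
  [-0.00411,-0.0118,0,0],
  [-0.00494,-0.01417,0,0],
  [-0.00576,-0.01653,0,0],
  [-0.00658,-0.01889,0,0],
  [-0.0074,-0.02125,0,0],
  [-0.00823,-0.02361,0,0],
  [-0.00905,-0.02597,0,0],
  [-0.00987,-0.02833,0,0],
])

```text
clock: 40.35
eef_pos: [531.8, -60.9, 150.5]
eef_rot: [3.142, 0.0, 1.421]
wrist_force: [-0.4, 0.5, -1.8]
finger_gap: 21.8
finger_force: 45.0
```

move_arm([
  [-0.00082,-0.00236,0,0],
  [-0.00165,-0.00472,0,0],
  [-0.00247,-0.00708,0,0],
  [-0.00329,-0.00944,0,0],
  [-0.00411,-0.0118,0,0],
  [-0.00494,-0.01417,0,0],
  [-0.00576,-0.01653,0,0],
  [-0.00625,-0.018,0,0],
  [-0.00625,-0.018,0,0],
  [-0.00625,-0.018,0,0],
  [-0.00625,-0.018,0,0],
])

```text
clock: 41.45
eef_pos: [513.3, -64.4, 150.5]
eef_rot: [3.141, -0.0, 1.421]
wrist_force: [-0.1, -0.3, -0.4]
finger_gap: 22.0
finger_force: 45.0
```

```bash
python3 -c "
from h import *
B=(584.2,-11.1,.1855)
s=manip.read_state();e=s['eef_pos'];print(e,to(B,e[:2]),s['wrist_force'],s['moment'],s['finger_gap'])
go(534.4,316.3,230,1.421)
for n in('side','top'):
    P=cloud(cam(n));q=P[(abs(P[...,0]-535)<80)&(abs(P[...,1]-315)<80)&(P[...,2]>78)&(P[...,2]<95)];print(n,cv2.minAreaRect(q[:,:2].astype(np.float32)))
"
```

```text
[513.30842443 -64.35884918 150.46871683] [-79.49832514 -39.27004969] [-0.1433994  -0.32189523 -0.35844619] [ 0.06459748 -0.0708546  -0.03083851] 21.95009588080047
shift mm [379.6 -35.8 -79.5] turn 0.0003 clock 41.5
side ((534.4920654296875, 316.5328674316406), (82.93032836914062, 82.80516052246094), 81.74771881103516)
top ((535.9158935546875, 315.8399963378906), (81.56756591796875, 81.34932708740234), 82.2588882446289)
```

move_arm([
  [0,0,-0.01,0],
  [0,0,-0.03,0],
  [0,0,-0.06,0],
  [0,0,-0.08,0],
  [0.02,-0.002,-0.08,0],
  [0.06,-0.006,-0.08,0],
  [0.1,-0.01,-0.08,0],
  [0.145,-0.014,-0.08,0],
  [0.19,-0.018,-0.08,0],
  [0.235,-0.022,-0.08,0],
  [0.28,-0.026,-0.08,0],
  [0.315,-0.03,-0.08,0],
])

```text
clock: 42.75
eef_pos: [530.2, 254.1, 231.2]
eef_rot: [3.141, -0.0, 1.422]
wrist_force: [0.9, -0.6, -0.7]
finger_gap: 21.6
finger_force: 45.0
```

move_arm([
  [0.03,-0.003,0,0],
  [0.05,-0.005,0,0],
  [0.06,-0.006,0,0],
  [0.0645,-0.006,0,0],
  [0.0645,-0.006,0,0],
  [0.0645,-0.006,0,0],
])

```text
clock: 43.35
eef_pos: [534.3, 315.4, 230.7]
eef_rot: [3.142, 0.0, 1.42]
wrist_force: [-0.3, -0.0, -0.7]
finger_gap: 21.6
finger_force: 45.0
```

```bash
python3 - <<'E'
from h import *
go(534.4,316.3,101.5,1.421); s=manip.read_state();e=s['eef_pos'];t=e-[0,0,96.5];print(e)
P=cloud(cam('side'));q=P[(abs(P[...,0]-e[0])<35)&(abs(P[...,1]-e[1])<35)&(P[...,2]>t[2]-10)&(P[...,2]<t[2]+90)]
for lo in range(-8,90,8):
    r=q[(q[:,2]>t[2]+lo)&(q[:,2]<=t[2]+lo+8)]
    if len(r): print(lo,len(r),(r.mean(0)-t)[:2].round(1))
E
```

```text
shift mm [ 9.000e-01 -1.000e-01  1.292e+02] turn -0.0005 clock 43.4
[534.32619474 315.40708565 230.68091014]
0 7 [-0.6  2.2]
8 7 [-0.8  1.7]
16 6 [-0.1  2.4]
24 5 [-1.1  1.8]
32 6 [0.9 6.2]
40 37 [-4.1  7.4]
48 40 [-5.7  6.9]
56 43 [-4.6  6.6]
64 38 [-4.4  7.4]
72 45 [-5.5  7. ]
80 44 [-4.7  7.4]
88 14 [-5.7  6.9]
```

The stylus is still gripped exactly as before (tip at the predicted height, vertical). Lowering it into the block.

move_arm([
  [0.0009,0,0.01,0],
  [0.0009,0,0.03,0],
  [0.0009,0,0.05,0],
  [0.0009,0,0.065,0],
  [0.0009,0,0.08,0],
  [0.0009,0,0.09,0],
  [0.0009,0,0.1,0],
  [0.0009,0,0.11,0],
  [0.0009,0,0.12,0],
  [0.0009,0,0.126,0],
  [0.0009,0,0.1285,0],
  [0.0009,0,0.1285,0],
])

```text
clock: 44.6
eef_pos: [534.4, 317.2, 102.1]
eef_rot: [3.141, -0.0, 1.421]
wrist_force: [0.7, 0.5, -2.4]
finger_gap: 21.8
finger_force: 45.0
```

```bash
python3 - <<'E'
from h import *
s=manip.read_state();print(s['eef_pos'],s['wrist_force'],s['moment'])
E
```

```text
[534.36380036 317.20912901 102.05392545] [ 0.67702299  0.47797191 -2.39317544] [-0.04787922 -0.07589429 -0.01818016]
```

move_arm([
  [0,0,0,0],
  [0,0,0,0],
  [0,0,0,0],
  [0,0,0,0],
  [0,0,-0.01,0],
  [0,0,-0.03,0],
  [0,0,-0.07,0],
  [0,0,-0.12,0],
  [0,0,-0.15,0],
  [0,0,-0.15,0],
  [0,0,-0.15,0],
], jaw=0.06)

```text
clock: 45.7
eef_pos: [534.2, 317.1, 252.4]
eef_rot: [3.141, -0.001, 1.421]
wrist_force: [-0.8, 0.6, -0.9]
finger_gap: 59.8
finger_force: 0.0
```

```bash
cat > chk.py <<'E'
from h import *
def rect(P,x,y,w,zr,name):
    q=P[(abs(P[...,0]-x)<w)&(abs(P[...,1]-y)<w)&(P[...,2]>zr[0])&(P[...,2]<zr[1])]
    if len(q)>4: r=cv2.minAreaRect(q[:,:2].astype(np.float32)); print(name,len(q),np.round(r[0],1),np.round(r[1],1),round(r[2],1),np.median(q[:,2]).round(1))
for n in('top','side'):
    P=cloud(cam(n)); rect(P,535,315,35,(145,170),n+' sty');rect(P,566,-322,60,(75,100),n+' grip');rect(P,400,-80,65,(35,70),n+' knob')
    rect(P,607,-134,60,(85,118),n+' knob closed');rect(P,607,-134,125,(61,74),n+' plate')
E
python3 chk.py; python3 chips.py; python3 -c "
from h import *
go(400.4,-80,150,1.757)"
```

```text
top sty 40 [535.  315.6] [18. 21.] 81.2 155.2
top grip 160 [ 567.9 -321.2] [69.7 24.9] 7.1 83.6
top knob 108 [400.6 -79. ] [25.3 45.7] 11.6 54.7
top plate 739 [598.2 -83.5] [196.9 186. ] 10.3 62.7
side sty 93 [533.8 319.4] [23.2 23. ] 82.0 152.8
side grip 80 [ 566.1 -318.2] [70.  27.1] 2.7 81.6
side knob 113 [399.2 -75.7] [26.  46.9] 10.3 51.1
side plate 93 [595.4 -75.4] [196.1 165. ] 9.6 65.4
top 109 [  43. -124.] 17.0
top 57 [ -51. -122.] 18.0
tcp board [ 11.1 331.7] [534.  316.9 250.6] 1.4213 60.16095219774323
shift mm [-412.3  -72.8  101.3] turn -0.3357 clock 45.9
```

move_arm([
  [-0.03,-0.005,0,-0.03],
  [-0.075,-0.013,0,-0.06],
  [-0.12,-0.021,0,-0.1],
  [-0.165,-0.029,0,-0.14],
  [-0.21,-0.037,0,-0.18],
  [-0.255,-0.045,0,-0.22],
  [-0.3,-0.053,0.03,-0.26],
  [-0.345,-0.061,0.06,-0.3],
  [-0.385,-0.068,0.09,-0.335],
  [-0.412,-0.073,0.1,-0.335],
  [-0.412,-0.073,0.1,-0.335],
  [-0.412,-0.073,0.1,-0.335],
])

```text
clock: 47.1
eef_pos: [400.5, -79.6, 151.7]
eef_rot: [-3.141, -0.001, 1.754]
wrist_force: [0.2, 0.8, 1.2]
finger_gap: 60.1
finger_force: 0.0
```

```bash
python3 -c "
from h import *
go(400.4,-79.5,27.5,1.757)"
```

```text
shift mm [  0.   -0.  124.2] turn -0.0026 clock 47.1
```

move_arm([
  [0,0,0.04,-0.003],
  [0,0,0.08,-0.003],
  [0,0,0.11,-0.003],
  [0,0,0.122,-0.003],
  [0,0,0.124,-0.003],
  [0,0,0.124,-0.003],
])

```text
clock: 47.7
eef_pos: [401.3, -78.8, 28.4]
eef_rot: [3.141, 0.0, 1.76]
wrist_force: [0.1, 0.1, -0.0]
finger_gap: 60.1
finger_force: 0.0
```

move_arm([
  [0,0,0,0],
  [0,0,0,0],
  [0,0,0,0],
  [0,0,0,0],
  [0,0,0,0],
  [0,0,0,0],
], jaw=0, squeeze=40)

```text
clock: 48.3
eef_pos: [400.7, -79.4, 28.1]
eef_rot: [3.142, 0.0, 1.759]
wrist_force: [-1.6, 0.8, 5.3]
finger_gap: 25.3
finger_force: 40.0
```

move_arm([
  [0,0,-0.005,0],
  [0,0,-0.015,0],
  [0,0,-0.03,0],
  [0,0,-0.055,0],
  [0,0,-0.085,0],
  [0,0,-0.115,0],
  [0,0,-0.14,0],
  [0,0,-0.145,0],
  [0,0,-0.145,0],
])

```text
clock: 49.2
eef_pos: [400.8, -79.4, 173.2]
eef_rot: [3.141, 0.0, 1.759]
wrist_force: [0.7, -0.3, -4.2]
finger_gap: 25.5
finger_force: 40.0
```

```bash
python3 -c "
from h import *
B=(584.2,-11.1,.1855)
P=cloud(cam('side'));e=manip.read_state()['eef_pos'];print(e)
m=(abs(P[...,0]-400)<70)&(abs(P[...,1]+80)<130)&(P[...,2]>e[2]-24)&(P[...,2]<e[2]-6);q=P[m]
print(len(q),cv2.minAreaRect(q[:,:2].astype(np.float32)),np.percentile(q[:,2],[5,50,95]))
A=np.c_[q[:,:2]-q[:,:2].mean(0),np.ones(len(q))];print('slopes',np.linalg.lstsq(A,q[:,2],rcond=None)[0])
go(606.7,-134.3,172,.187)"
```

```text
[400.35976643 -79.27884384 172.23356276]
698 ((400.33795166015625, -76.86186218261719), (84.80186462402344, 193.55555725097656), 10.403124809265137) [155.21878624 157.44281632 159.35297858]
slopes [ 6.70420670e-03 -3.70665067e-03  1.57469284e+02]
shift mm [-9.270e+01  1.924e+02  1.000e-01] turn 1.5723 clock 49.2
```

move_arm([
  [-0.003,0.01,0,0.1],
  [-0.01,0.025,0,0.24],
  [-0.02,0.045,0,0.38],
  [-0.03,0.065,0,0.52],
  [-0.04,0.085,0,0.66],
  [-0.05,0.105,0,0.8],
  [-0.06,0.125,0,0.94],
  [-0.07,0.145,0,1.08],
  [-0.08,0.165,0,1.22],
  [-0.087,0.18,0,1.36],
  [-0.091,0.19,0,1.48],
  [-0.0925,0.1935,0,1.572],
])

```text
clock: 50.45
eef_pos: [608.2, -134.0, 170.1]
eef_rot: [-3.14, 0.003, 0.182]
wrist_force: [0.6, 0.5, -3.0]
finger_gap: 25.6
finger_force: 40.0
```

move_arm([
  [0,0,0,0],
  [0,0,0,0],
  [0,0,0.02,0],
  [0,0,0.045,0],
  [0,0,0.065,0],
  [0,0,0.075,0],
  [0,0,0.075,0],
  [0,0,0.075,0],
])

```text
clock: 51.25
eef_pos: [608.4, -134.1, 98.8]
eef_rot: [3.141, -0.001, 0.188]
wrist_force: [0.0, 0.3, -3.2]
finger_gap: 25.6
finger_force: 40.0
```

```bash
python3 -c "
from h import *
go(607.8,-134.1,80,.188)
B=(584.2,-11.1,.1855)
c=cam('side');P=cloud(c);e=manip.read_state()['eef_pos'];print(e)
cv2.imwrite('pics/s11.png',cv2.resize(c['frame'][110:220,180:320],None,fx=5,fy=5))
m=(abs(P[...,0]-607)<120)&(abs(P[...,1]+134)<75)&(P[...,2]>e[2]-26)&(P[...,2]<e[2]-6);q=P[m]
r=cv2.minAreaRect(q[:,:2].astype(np.float32));print(len(q),r,to(B,r[0]))"
```

```text
shift mm [-0.6 -0.1 18.8] turn 0.0001 clock 51.2
[ 608.61841939 -134.11306747   99.13112316]
665 ((607.1036376953125, -131.17372131347656), (189.38345336914062, 90.81755065917969), 10.197281837463379) [   0.36455198 -122.23805574]
```

View pics/s11.png

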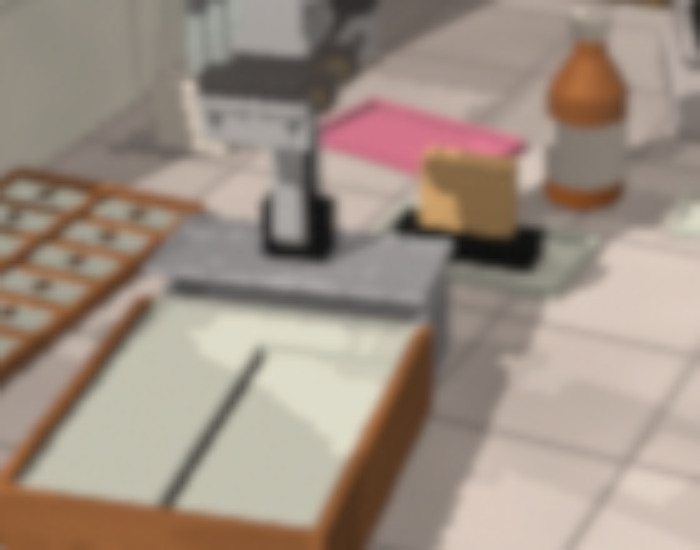

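The lid at (300,265) is level and square over the bin. Lowering.

move_arm([
  [-0.0006,0,0.005,0],
  [-0.0006,0,0.01,0],
  [-0.0006,0,0.014,0],
  [-0.0006,0,0.017,0],
  [-0.0006,0,0.0185,0],
  [-0.0006,0,0.019,0],
  [-0.0006,0,0.019,0],
])

```text
clock: 52.0
eef_pos: [607.6, -134.1, 80.2]
eef_rot: [3.141, -0.0, 0.187]
wrist_force: [-6.7, 1.7, 9.0]
finger_gap: 25.5
finger_force: 40.0
```

```bash
python3 -c "
from h import *
s=manip.read_state();print(s['eef_pos'],s['wrist_force'])"
```

```text
[ 607.60982734 -134.11246533   80.19337393] [-6.74471826  1.70283147  9.04835487]
```

Seated at the expected height with light contact. Releasing and retreating.

move_arm([
  [0,0,0,0],
  [0,0,0,0],
  [0,0,0,0],
  [0,0,0,0],
  [0,0,-0.01,0],
  [0,0,-0.03,0],
  [0,0,-0.07,0],
  [0,0,-0.12,0],
  [0,0,-0.16,0],
  [-0.04,0,-0.16,0],
  [-0.08,0,-0.16,0],
  [-0.12,0,-0.16,0],
], jaw=0.06)

```text
clock: 53.2
eef_pos: [488.2, -156.5, 239.7]
eef_rot: [3.141, -0.001, 0.188]
wrist_force: [0.3, -0.2, -0.0]
finger_gap: 59.9
finger_force: 0.0
```

move_arm([
  [-0.04,0,0,0],
  [-0.08,0,0,0],
  [-0.12,0,0,0],
  [-0.14,0,0,0],
  [-0.14,0,0,0],
  [-0.14,0,0,0],
])

```text
clock: 53.8
eef_pos: [352.4, -182.7, 239.8]
eef_rot: [3.141, -0.001, 0.187]
wrist_force: [-0.1, -0.9, 0.2]
finger_gap: 60.0
finger_force: 0.0
```

```bash
python3 chk.py; python3 -c "
from h import *
B=(584.2,-11.1,.1855)
for n in('top','side'):
    c=cam(n);P=cloud(c);b=to(B,P);q=P[(abs(b[...,0])<110)&(b[...,1]<-95)&(b[...,1]>-190)&(P[...,2]>60)&(P[...,2]<73)]
    A=np.c_[q[:,:2]-q[:,:2].mean(0),np.ones(len(q))];r=cv2.minAreaRect(q[:,:2].astype(np.float32));print(n,r,to(B,r[0]),np.median(q[:,2]),np.linalg.lstsq(A,q[:,2],rcond=None)[0])
s=manip.read_state();print(s['qd'].round(3))
"
```

```text
top sty 54 [534.9 316.8] [22.6 21.7] 81.8 155.4
top grip 159 [ 568.3 -321.7] [70.3 24.4] 6.3 83.9
top knob closed 121 [ 607.9 -133.1] [44.7 26.7] 12.6 105.6
top plate 1820 [598.1 -84.8] [196.3 187.4] 9.9 65.7
side sty 92 [534.6 319.3] [22.6 24.6] 83.6 152.8
side grip 85 [ 566.8 -318.8] [68.5 28.3] 6.5 81.4
side knob closed 125 [ 605.5 -129.3] [45.2 33.5] 14.8 99.9
side plate 724 [596.3 -87.9] [199.5 185. ] 8.3 64.6
top ((609.6921997070312, -139.87994384765625), (189.83401489257812, 72.48326873779297), 10.616902351379395) [   1.30294693 -131.27234481] 66.45574274224452 [-1.34018153e-03  1.03497259e-03  6.64711237e+01]
side ((608.9447021484375, -140.7802734375), (190.42942810058594, 73.92649841308594), 10.656604766845703) [   0.40221836 -132.01936155] 64.61883658514807 [-9.12278282e-04  1.09090631e-02  6.48042347e+01]
[-0.001  0.002  0.003 -0.002 -0.002 -0.001]
```

```bash
python3 -c "
from h import *
print(manip.sign_off())"
```

```text
the job is handed in; nothing more can be done
None
```

The job is handed in, though the hand-in returned no verdict. By my camera checks the three chips are in the bin, scraper and stylus are back in place and the lid is flat and square on the bin; the tip ran the whole joint at 2.5 cm/s without feeling a wall, and the arm touched no bystanders.

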